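# Offer up a punch's flap to its hinge block for pinning

### The job

The beige front flap of a paper punch is being re-hung: click the rotary table round by one position, clockwise from above, so that the dark jamb block's row of hinge knuckles lies in line with the pin waiting in the pin pusher. Then bring the flap, right side up and level, to the block with its two knuckles between the block's three and all the pin holes in line, without forcing it, and keep holding it there: your program finishes while the gripper still holds the flap, so that a colleague can drive the pin. Leave the pin pot, the grease jar and the screwdriver where they are.

Things in the scene. Friction and masses are not known exactly. Their poses are not given: they have to be found in the camera images.
- turntable (a joint): angle (rad) of the rotary table, an aluminium disc of 240 mm diameter, upper face 42 mm above the bench; grows clockwise seen from above. Two spring detents: 0, where it starts, and 1.047 (60 degrees), the pinning position; stops at -0.2 and 1.25. Leaving a detent takes up to about 9 N at the index knob; past half-way (0.52) the spring pulls it on into the other and holds it to 1 degree
- table_axis (a point): point on the rotary table's upright axis, 42 mm above the bench (the disc's upper face). The fixture is bolted down; this frame is the fixture's own: in the pinning position the jamb block's frame is parallel to it
- index_knob (a point): middle of the upright black round index handle near the disc's rim: 22 mm diameter, from 45 to 94 mm above the bench, this point 75 mm above it; fixed to the disc 105 mm from its axis, on the side opposite the one where the flap goes
- jamb_bore (a point): dark grey jamb block clamped on the disc, 104 mm long, with three steel knuckles (18 mm diameter, 18 mm long, 10 mm holes) along its outer top edge at y = -43, 0, +43 mm. Origin on the hole axis, mid-row, 100 mm above the bench, 30 mm from the table's axis; y along the holes, +x outward, to where the flap goes, z up. Block top 9 mm above the axis; beyond x = 9 mm all is free down to the disc
- jamb_gap_l (a point): centre, on the hole axis, of the 25 mm wide gap between the block's middle and +y knuckles (y = +21.5 mm), for the flap's +y knuckle; open from above and from +x. Its floor lies 10.5 mm below the axis and reaches out to x = 2 mm, its back wall stands at x = -10.5 mm: a flap knuckle resting on one of them has its hole 1.5 mm off, still in line enough for the pin
- jamb_gap_r (a point): the same for the gap between the block's middle and -y knuckles (y = -21.5 mm)
- pin_tip (a point): tip of the 6 mm steel hinge pin that sticks out of the pin pusher, a fixed grey and steel device with a red lever on the fixture's +y side; 100 mm above the bench, pointing along the fixture's -y; in line with the block's holes in the pinning position, 72 mm from mid-row. Nothing needs to touch it
- flap: loose beige sheet-steel flap, about 0.35 kg, lying right side up: plate 96 mm (x) by 120 mm (y), upper face 10.5 mm above the underside, edges folded down, two steel knuckles on its -x side, black bar handle over its centre of mass. Origin on the underside below the handle, z up; plate from x = -41 to +55 mm. When matched its axes are parallel to the jamb block's, its plate on the block's +x side
- flap_handle (a point): centre of the flap's handle bar: 12 mm wide (x), 14 mm high, 92 mm long (y), 41.5 mm above the flap's underside, 24 mm free below the bar; a post at each end, 68 mm clear between them
- flap_bore (a point): middle of the flap's hole axis (parallel to y), between its two knuckles; 55 mm towards -x from the handle and 32.5 mm below the handle's centre, 9 mm above the underside. Each knuckle is 18 mm in diameter, 20 mm long with bevelled ends and a 10 mm hole, centred 21.5 mm either side of this point
- flap_bore_l (a point): centre of the hole at the outer end of the flap's +y knuckle, 31.5 mm from flap_bore
- flap_bore_r (a point): centre of the hole at the outer end of the flap's -y knuckle, 31.5 mm from flap_bore
- pin_pot: bystander: orange open pot of spare pins, 58 mm diameter, pins to about 80 mm high; origin at the centre of its underside
- grease_jar: bystander: white jar with a blue cap, 56 mm diameter, 55 mm high; origin at the centre of its underside
- screwdriver: bystander: yellow-handled screwdriver, 200 mm long, lying on the bench along its x; origin near its middle, on the bench
Things that resemble listed ones, but are neither listed nor needed, are in the scene too. Of the things like the flap, leave any that is green or yellow; of the rest the larger one is meant.

How it is judged:
On the way, in this order (a step that is already met when the one before it is completed fails the run):
1. the rotary table stands in the pinning position (1.047 within 0.05 rad), let go by the gripper, with the flap not yet in the knuckles (value of joint turntable between 0.997 and 1.097 rad and contact force between the fingers and turntable below 0.5 N and distance between flap_bore and jamb_bore above 0.03 m), for 0.3 s.
2. the flap, held by the gripper, has its knuckles between the block's and the holes in line (value of joint turntable between 0.997 and 1.097 rad and x of flap_bore_l in the frame of jamb_bore between -0.0028 and 0.0028 m and z of flap_bore_l in the frame of jamb_bore between -0.0028 and 0.0028 m and x of flap_bore_r in the frame of jamb_bore between -0.0028 and 0.0028 m and z of flap_bore_r in the frame of jamb_bore between -0.0028 and 0.0028 m and y of flap_bore in the frame of jamb_bore between -0.004 and 0.004 m and angle between flap's own z axis and vertical below 0.1 rad and contact force between the fingers and flap above 2 N and contact force between flap and turntable below 20 N), for 0.5 s.
At the end, for the whole second after the job is handed in: table at 1.047 within 0.05 rad; both ends of the flap's hole axis within 2.8 mm of the block's (fore-and-aft and in height; a 6 mm pin then passes the 10 mm holes), within 4 mm along it; flap level within 0.1 rad, still, gripped (over 2 N), pressing on the block with less than 20 N (all of step 2 and linear speed of flap below 0.01 m/s); the arm keeps its last pose, push and grip.
It fails at once if the flap is forced against the jamb block (over 60 N) (contact force between flap and turntable above 60 N).
It fails at once if the pin pot is moved by more than 30 mm (distance of pin_pot from where it was at the start of the episode above 0.03 m).
It fails at once if the grease jar is moved by more than 30 mm (distance of grease_jar from where it was at the start of the episode above 0.03 m).
It fails at once if the screwdriver is moved by more than 30 mm (distance of screwdriver from where it was at the start of the episode above 0.03 m).
It also fails if it takes over 56 s, if anything falls off the work surface, if the arm or the gripper's body presses on something with over 40 N, if the wrist force passes 120 N, or if a joint passes its speed limit or range.

### The arm

A 6-joint arm with a two-finger parallel gripper is mounted at the origin on the work surface. World frame = base frame: x ahead of the robot, y to its left, z up, the work surface at z = 0. Lengths are in m, angles in rad, forces in N, time in s.
With the tool pointing down it reaches from about 0.325 to 0.875 m from the base axis. Payload 4.4 kg.
Tool frame: the origin (TCP) lies on the mounting face of the last link; the fingertips stand 173 mm ahead of it and the grasp point (between the pads) lies 155 mm ahead of it; z points along the fingers, y is the direction in which the jaws open and shut (so a half turn about z gives the same grasp; the last joint's range is limited). The gripper opens to 85 mm and grips with 20 to 120 N. Pads are 22 mm wide; open, the fingers measure 114 mm over their backs; the gripper's body (76 mm by 85 mm) begins 54 mm behind the grasp point. The pads swing forward as they close: fully open they stand 13 mm farther back than shut.
Start: joints at [-1.321, 0.207, 1.542, -0, 1.393, -0.15], TCP at [0.224, -0.529, 0.405] pointing down, gripper open.
Joint ranges: [-2.73, 2.73], [-0.86, 2.22], [0.23, 2.46], [-1.11, 4.25], [0.08, 2.63], [-2.82, 2.82]. Speed limits (rad/s): [2.79, 2.79, 3.14, 3.14, 3.14, 3.14].

### API

Orientations are given as a rotation vector (axis times angle).
In Python, from rig import robot gives the robot as it stands.
- The arm moves only by the tool servo_tool, never from a script. Its argument "targets" is a list that holds one entry, the list of rows, each a list of 6 numbers: the shift along the tool's x, y, z in mm, then the turn, a rotation vector about the tool's x, y, z in rad. In form: [[[tx, ty, tz, wx, wy, wz], ...]]. A call has exactly 8 rows; each row is the pose to reach, as a shift and turn from the pose commanded when the call began, along the tool's axes at that moment; what a row does not reach only later rows make up. A row lasts 1/10 s, in which the tool goes at most 50 mm and 8.59 degrees, less where a joint would pass 70% of its speed; a pose out of reach is approached as far as the arm can. A call with a gripper value outside its range is refused whole. "hand" is the finger opening in mm, from 0 to 85.4, set as the call begins (left out, the last holds). The fingers move at their own pace and stop on an object; "squeeze" is the grip in N (left out, the last holds). Time passes only in rows, so rows that repeat a pose let the fingers close, or fill a call up. It gives the time, the measured TCP pose, the force and the opening at its end, in the units of the state.
- robot.state(): the state, without advancing time (a new reading comes with each control period).
- robot.snapshot(name): name is "scene" or "top"; returns (picture, depth): 480x640x3 uint8, blue, green, red; 480x640 float32, m along the optical axis (not along the pixel's ray), 0 where there is no reading.
- robot.camera_model(name): a dict with "intrinsics" (3x3 intrinsics, pixels), "R" (3x3) and "t" (3): a world point X has camera coordinates R X + t. Camera axes: x right, y down, z forward; pixel columns grow to the right and rows downward; lengths in m; the calibration is good to about 2 mm. A picture is of the moment at which its call begins. camera_model takes no time and is no camera call.
- robot.close_job(): hands the job in, once; it reports no verdict.
The state is a dict: "time": time; "q": joint angles; "qd": joint speeds; "tau": joint torques, N m; "eef_pos": TCP position; "ee_rot": TCP orientation; "ft_force": force on the tool from outside, world axes, zero at the start; "wrist_torque": the same for the moment, N m; "opening": opening from 0.0 (shut) to 1.0 (fully open).
Only numpy, scipy, OpenCV 4.12 (cv2) and the standard library are available. Lean on these libraries where they do the work, as an engineer would, in place of code of your own. Each camera call takes 0.05 s, during which the arm holds its last target.

## Working session

There is one attempt and no reset: what is moved stays moved. The work goes in short steps, Python scripts to look and compute and a tool call to move; the robot and the scene stay as the last step left them, time stands still between calls to the robot, and variables do not carry over. Pictures are saved under pics/ and viewed, and the job is handed in when it is done.

Besides the shell and the picture viewer there is one more tool, called after ">>>" in YAML: its name, and indented under it one key for each argument. servo_tool: Moves the arm, as the interface text tells. Its arguments: {"type":"object","properties":{"targets":{"type":"array","items":{"type":"array","items":{"type":"array","items":{"type":"number"}}}},"hand":{"type":"number"},"squeeze":{"type":"number"}},"required":["targets"]}

```bash
ls; mkdir -p pics; python3 - <<'E'
from rig import robot
import cv2,numpy as np
s=robot.state();print(s)
for n in("scene","top"):
    im,d=robot.snapshot(n);cv2.imwrite(f"pics/{n}0.png",im);np.save(f"pics/{n}0.npy",d)
    print(n,robot.camera_model(n))
E
```

```text
pics
{'time': 0.0, 'q': array([-1.32052607e+00,  2.07461722e-01,  1.54300273e+00,  2.66817461e-06,
        1.39346874e+00, -1.50501331e-01]), 'qd': array([0.00239256, 0.00082511, 0.00281101, 0.00158988, 0.00049721,
       0.00077208]), 'tau': array([ 6.24965492e-05, -3.83035827e+01, -2.91595674e+01, -2.57900274e-04,
        1.03425447e-02, -2.82431081e-06]), 'eef_pos': array([ 0.22422064, -0.52907905,  0.40347846]), 'ee_rot': array([-3.07643811e+00, -6.24859857e-01,  1.79071953e-04]), 'ft_force': array([ 0.75736792, -1.66361658, -0.75660616]), 'wrist_torque': array([-0.03274138,  0.00652809,  0.06613891]), 'opening': 0.998481787108113}
scene {'intrinsics': array([[560.65047178,   0.        , 316.9713584 ],
       [  0.        , 560.65047178, 242.59221132],
       [  0.        ,   0.        ,   1.        ]]), 'R': array([[-0.77891194,  0.62708711,  0.00761169],
       [ 0.35784225,  0.45438188, -0.81577327],
       [-0.51501952, -0.63269176, -0.57832173]]), 't': array([ 0.46992   , -0.05857835,  1.65028823])}
top {'intrinsics': array([[505.78233766,   0.        , 331.63204828],
       [  0.        , 505.78233766, 243.61471084],
       [  0.        ,   0.        ,   1.        ]]), 'R': array([[ 0.14328956, -0.9896723 ,  0.00410446],
       [-0.96633707, -0.14080401, -0.21532975],
       [ 0.21368381,  0.02688822, -0.97653277]]), 't': array([-0.15639547,  0.53145979,  1.03509926])}
```

View pics/scene0.png

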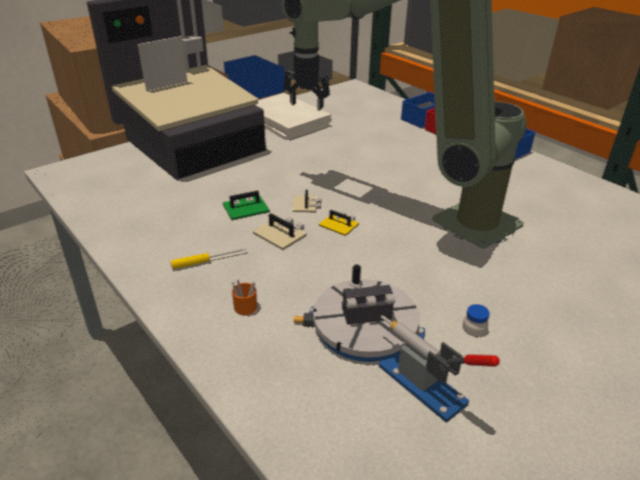

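View pics/top0.png

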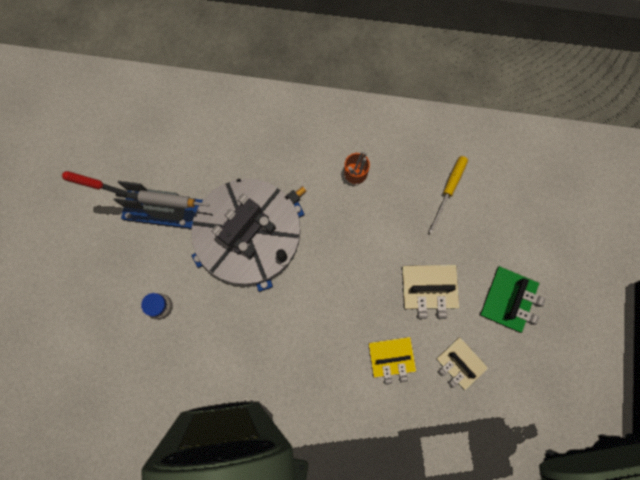

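Flap-like things in the top view: beige large (431,290), beige small (462,364), yellow (392,360), green (512,299). The large beige one fits; I'll confirm it in an enlarged crop and measure.

```bash
cat > h.py <<'E'
import numpy as np,cv2
from rig import robot
from scipy.spatial.transform import Rotation as Ro
def ray(n,uv):
    c=robot.camera_model(n);K,R,t=map(np.asarray,(c["intrinsics"],c["R"],c["t"]))
    return -R.T@t, R.T@np.linalg.inv(K)@np.array([uv[0],uv[1],1.])
def onz(n,uv,z):
    o,d=ray(n,uv);return o+d*(z-o[2])/d[2]
def proj(n,X):
    c=robot.camera_model(n);p=c["R"]@np.asarray(X)+c["t"];p=c["intrinsics"]@p;return p[:2]/p[2]
def cloud(n,d):
    c=robot.camera_model(n);K,R,t=map(np.asarray,(c["intrinsics"],c["R"],c["t"]))
    v,u=np.mgrid[0:480,0:640]
    P=np.stack([(u-K[0,2])/K[0,0]*d,(v-K[1,2])/K[1,1]*d,d],-1)
    return (P-t)@R
E
python3 - <<'E'
from h import *
im=cv2.imread("pics/top0.png");a=im[240:400,350:560];b=im[160:300,110:320]
cv2.imwrite("pics/c1.png",cv2.resize(a,None,fx=3.7,fy=3.7,interpolation=cv2.INTER_CUBIC))
cv2.imwrite("pics/c2.png",cv2.resize(b,None,fx=3.8,fy=3.8,interpolation=cv2.INTER_CUBIC))
im=cv2.imread("pics/scene0.png");a=im[180:280,220:370]
cv2.imwrite("pics/c3.png",cv2.resize(a,None,fx=5,fy=5,interpolation=cv2.INTER_CUBIC))
for n in("top","scene"):
    P=cloud(n,np.load(f"pics/{n}0.npy"))
    for uv in [(431,275),(431,289),(280,256),(212,232),(262,245),(400,400)] if n=="top" else [(280,238),(281,226)]:
        print(n,uv,P[uv[1],uv[0]])
E
```

```text
top (431, 275) [ 0.5199961  -0.30667777  0.00992332]
top (431, 289) [ 0.48281197 -0.30293877  0.04813157]
top (280, 256) [0.49890713 0.02287629 0.09483879]
top (212, 232) [0.52800653 0.17111506 0.09926311]
top (262, 245) [0.52619153 0.07206    0.04555154]
top (400, 400) [ 0.24376003 -0.27033644 -0.00074849]
scene (280, 238) [ 0.50943245 -0.28069108  0.01096885]
scene (281, 226) [ 0.47207447 -0.32766198  0.01110079]
```

View pics/c1.png

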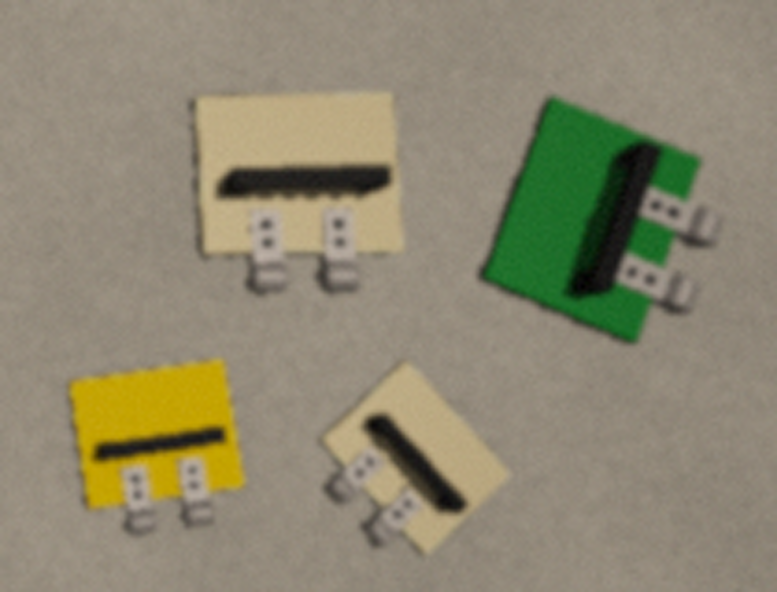

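View pics/c2.png

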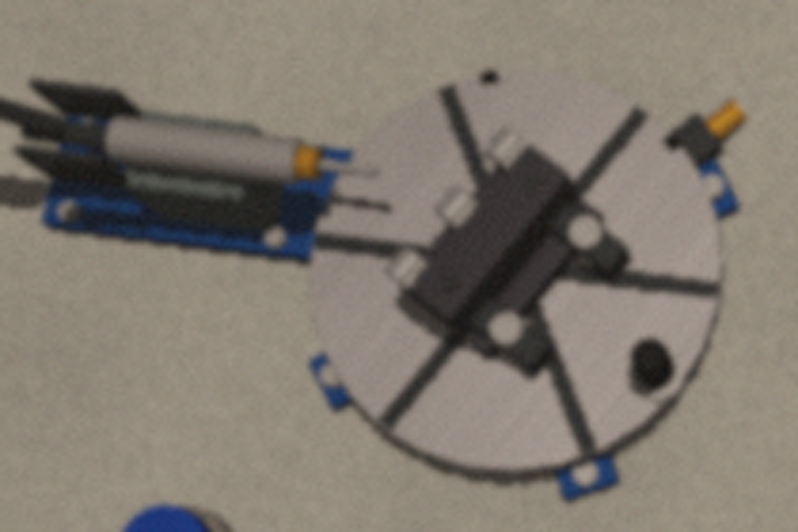

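View pics/c3.png

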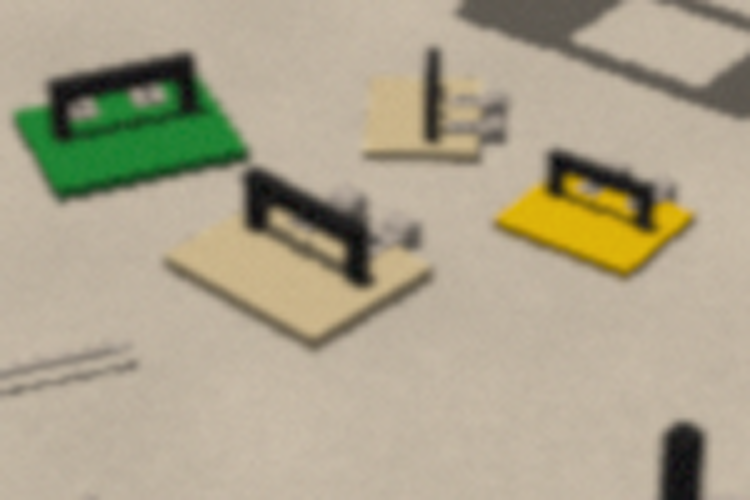

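The crop confirms it: the large beige flap at (431,290) is neither green nor yellow and is larger than the beige one at (462,364); its knuckles point towards the robot. Now I'll measure it, the disc, knob, and pin.

```bash
cat >> h.py <<'E'
def beige(im,n,d):
    P=cloud(n,d);hsv=cv2.cvtColor(im,cv2.COLOR_BGR2HSV)
    return P,hsv
E
python3 - <<'E'
from h import *
for n,roi in(("top",(395,255,470,325)),("scene",(245,205,312,252))):
    im=cv2.imread(f"pics/{n}0.png");hsv=cv2.cvtColor(im,cv2.COLOR_BGR2HSV)
    x0,y0,x1,y1=roi
    print(n,[hsv[p] .tolist() for p in ([(275,431),(260,431)] if n=="top" else [(238,280),(247,255)])])
    m=np.zeros((480,640),np.uint8)
    m[y0:y1,x0:x1]=((hsv[y0:y1,x0:x1,1]>62)&(hsv[y0:y1,x0:x1,2]>110)&(abs(hsv[y0:y1,x0:x1,0].astype(int)-21)<8))*255
    cs,_=cv2.findContours(m,cv2.RETR_EXTERNAL,cv2.CHAIN_APPROX_NONE);c=max(cs,key=cv2.contourArea)
    h=cv2.convexHull(c)
    W=np.array([onz(n,p[0],0.0105)[:2] for p in h],np.float32)*1000
    (cx,cy),(w,hh),a=cv2.minAreaRect(W);print("plate",cx,cy,w,hh,a)
    print(cv2.boxPoints(((cx,cy),(w,hh),a)).tolist())
# bar by depth (top)
d=np.load("pics/top0.npy");P=cloud("top",d)
sub=P[255:325,395:470].reshape(-1,3);b=sub[(sub[:,2]>.038)&(sub[:,2]<.055)]
print("bar depth",len(b),b.mean(0)); (c,s,a)=cv2.minAreaRect((b[:,:2]*1000).astype(np.float32));print(c,s,a)
# bar by dark colour at z=.0485
im=cv2.imread("pics/top0.png");g=im.max(2)
m=np.zeros((480,640),np.uint8);m[278:300,402:462]=(g[278:300,402:462]<60)*255
v,u=np.nonzero(m);W=np.array([onz("top",(x,y),.0485)[:2]*1000 for x,y in zip(u,v)],np.float32);print("bar col",cv2.minAreaRect(W),W.mean(0))
# disc
sub=P[150:310,170:320].reshape(-1,3);
k=sub[(sub[:,2]>.085)&(sub[:,2]<.1)&(sub[:,1]<.045)&(sub[:,0]<.53)];print("knob top pts",len(k),k.mean(0),k.min(0),k.max(0))
k=k[k[:,2]>.09];print(len(k),np.median(k,0))
ds=sub[(abs(sub[:,2]-.043)<.005)];print("disc n",len(ds))
hull=cv2.convexHull((ds[:,:2]*1000).astype(np.float32));print(cv2.minEnclosingCircle(hull),cv2.fitEllipse(hull))
# pin
im4=cv2.resize(im[190:240,180:260],None,fx=9,fy=9,interpolation=cv2.INTER_CUBIC);cv2.imwrite("pics/c4.png",im4)
E
```

```text
top [[20, 76, 188], [18, 41, 149]]
plate 494.3064880371094 -306.7385559082031 95.92240905761719 122.2097396850586 8.27981948852539
[[438.045654296875, -253.17738342285156], [455.644775390625, -374.11328125], [550.5673217773438, -360.29974365234375], [532.9682006835938, -239.36383056640625]]
scene [[20, 79, 200], [17, 41, 191]]
plate 494.3927307128906 -304.9764709472656 103.19944763183594 126.8258056640625 9.905591011047363
[[432.6535949707031, -251.38534545898438], [454.4708557128906, -376.32049560546875], [556.1318359375, -358.5675964355469], [534.3145751953125, -233.6324462890625]]
bar depth 262 [ 0.4871796  -0.30863891  0.04741597]
(487.48248291015625, -308.444580078125) (12.609960556030273, 92.33818817138672) 9.84255313873291
bar col ((483.08709716796875, -305.09564208984375), (12.896153450012207, 94.75755310058594), 8.270035743713379) [ 484.18704 -303.70316]
knob top pts 84 [0.50448601 0.02333435 0.0922252 ] [0.49421603 0.01358108 0.08529608] [0.51529891 0.03378256 0.09761529]
64 [0.50522207 0.02320334 0.09361124]
disc n 6670
((554.235595703125, 141.31625366210938), 145.18722534179688) ((556.8765869140625, 131.06427001953125), (238.16392517089844, 278.6138916015625), 176.5287628173828)
```

View pics/c4.png

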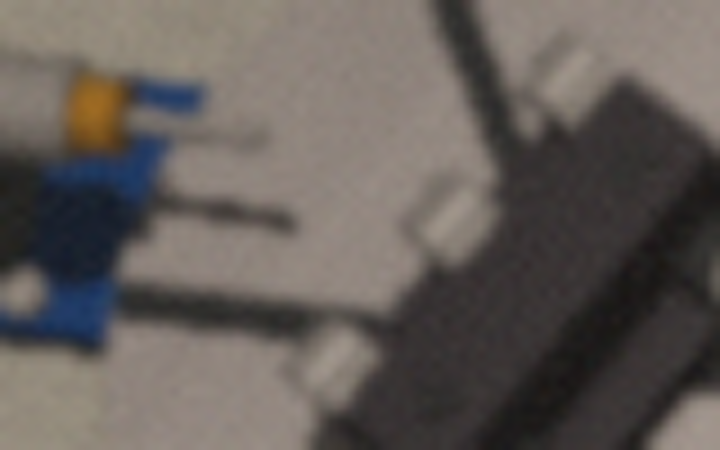

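```bash
cat >> h.py <<'E'
from scipy.optimize import least_squares
def disc(P,guess=(0.557,0.115)):
    # fit circle radius .12 to rim of disc-face points
    s=P.reshape(-1,3);s=s[(abs(s[:,2]-.042)<.006)]
    r=np.hypot(s[:,0]-guess[0],s[:,1]-guess[1]);s=s[(r<.135)]
    a=np.arctan2(s[:,1]-guess[1],s[:,0]-guess[0]);r=np.hypot(s[:,0]-guess[0],s[:,1]-guess[1])
    bins=np.floor(np.degrees(a)/6).astype(int);pts=[]
    for b in np.unique(bins):
        q=s[bins==b];
        if len(q)>8: pts.append(q[np.argmax(r[bins==b])][:2])
    pts=np.array(pts)
    f=least_squares(lambda p:np.hypot(pts[:,0]-p[0],pts[:,1]-p[1])-p[2],[*guess,.12],loss="soft_l1",f_scale=.002)
    return f.x,len(pts)
E
python3 - <<'E'
from h import *
d=np.load("pics/top0.npy");P=cloud("top",d)
g=(.557,.115)
for i in range(4):
    x,n=disc(P,g);g=x[:2];print(x,n)
print("scene",disc(cloud("scene",np.load("pics/scene0.npy")),g))
ax=g
k=np.array([.5045,.0233]);v=ax-k;print("knob r",np.hypot(*v),"block yaw",np.degrees(np.arctan2(v[1],v[0])))
pt=onz("top",(209.8,205.2),.1);v=pt[:2]-ax;print("pin",pt,np.hypot(*v),"exp",np.hypot(30,72),"fix yaw",np.degrees(np.arctan2(v[1],v[0])-np.arctan2(72,30)))
# pusher barrel direction
im=cv2.imread("pics/top0.png")
pb=onz("top",(140,197.5),.1);print("barrel far",pb,np.degrees(np.arctan2(*(pb-pt)[[1,0]]))-90)
# knuckle centres in top view crop (tops at z .109)
for c in ((575,80),(458,220),(342,368)):
    q=onz("top",(180+c[0]/9,190+c[1]/9),.107);print(q[:2])
# blocks pts by depth: top of block
s=P[170:290,180:310].reshape(-1,3);s=s[(s[:,2]>.1)&(s[:,2]<.118)&(np.hypot(s[:,0]-ax[0],s[:,1]-ax[1])<.08)]
print(len(s),np.median(s[:,2]),cv2.minAreaRect((s[:,:2]*1000).astype(np.float32)))
st=robot.state();R=Ro.from_rotvec(st["ee_rot"]).as_matrix();print(R,st["time"])
E
```

```text
[0.5563539  0.11548437 0.11951386] 60
[0.55633385 0.11547514 0.11948821] 60
[0.55633385 0.11547514 0.11948821] 60
[0.55633385 0.11547514 0.11948821] 60
scene (array([0.55618877, 0.1148478 , 0.11975913]), 59)
knob r 0.10574972324305751 block yaw 60.64917328038069
pin [0.58436487 0.18677586 0.1       ] 0.07661286583308566 exp 78.0 fix yaw 1.158186408253474
barrel far [0.57970826 0.33609171 0.1       ] 1.7862670322357133
[0.60644419 0.11661226]
[0.56913973 0.13733476]
[0.53052023 0.15717986]
952 0.10824492849144175 ((572.866943359375, 145.29104614257812), (90.20281982421875, 103.85749816894531), 61.061771392822266)
[[ 9.20754843e-01  3.90141306e-01 -5.28499043e-04]
 [ 3.90141529e-01 -9.20752552e-01  2.07975204e-03]
 [ 3.24780334e-04 -2.12113119e-03 -9.99997698e-01]] 0.1
```

```bash
cat >> h.py <<'E'
# commanded pose kept in cmd.npy as [x,y,z(m), yaw_y(deg)]; tool vertical (down)
def rel(p0,a0,p1,a1):
    """tool shift mm and wz (deg angle of tool y in world a0->a1), tool pointing straight down"""
    a=np.radians(a0);Y=np.array([np.cos(a),np.sin(a),0]);Z=np.array([0,0,-1.]);X=np.cross(Y,Z)
    d=(np.asarray(p1)-p0)*1000
    wz=-np.radians((a1-a0+180)%360-180)
    return np.round([d@X,d@Y,d@Z,wz],3)
def pose():
    s=robot.state();R=Ro.from_rotvec(s["ee_rot"]).as_matrix()
    return s["eef_pos"],np.degrees(np.arctan2(R[1,1],R[0,1])),s
def show():
    p,a,s=pose();print("t",round(s["time"],2),"p",np.round(p*1000,1),"yaw",round(a,2),"tilt",np.round(Ro.from_rotvec(s["ee_rot"]).as_matrix()[:,2],4),"F",np.round(s["ft_force"],1),"op",round(s["opening"]*85.4,1),"q6",round(s["q"][5],2))
E
python3 - <<'E'
from h import *
show();p,a,s=pose()
print(rel(p,a,[.505,.0235,.31],-29.2))
E
```

```text
t 0.1 p [ 224.2 -529.1  403.6] yaw -67.04 tilt [-5.0e-04  2.1e-03 -1.0e+00] F [ 0.7 -0.  -0.3] op 85.3 q6 -0.15
[ 474.109 -399.275   93.604   -0.66 ]
```

>>> servo_tool:
  targets:
    - [[15,-13,0,0,0,-0.03],[45,-38,0,0,0,-0.08],[80,-68,0,0,0,-0.14],[117,-98,5,0,0,-0.2],[154,-129,10,0,0,-0.26],[190,-160,15,0,0,-0.32],[226,-190,20,0,0,-0.38],[262,-220,25,0,0,-0.44]]
  hand: 34
  squeeze: 20

```text
time: 0.9
eef_pos: [0.38, -0.2227, 0.3792]
ee_rot: [-2.867, -1.285, -0.0]
ft_force: [0.8, -0.8, 0.1]
opening: 0.399
```

```bash
python3 - <<'E'
from h import *
show();p,a,s=pose()
print(rel(p,a,[.505,.0235,.31],-29.2))
E
```

```text
t 0.9 p [ 380.  -222.7  379.2] yaw -41.71 tilt [-1.e-04  2.e-04 -1.e+00] F [ 0.8 -0.8  0.1] op 34.0 q6 0.0
[ 2.66993e+02 -7.04940e+01  6.92180e+01 -2.18000e-01]
```

>>> servo_tool:
  targets:
    - [[37,-10,8,0,0,-0.03],[76,-20,18,0,0,-0.07],[115,-30,30,0,0,-0.11],[155,-41,42,0,0,-0.15],[195,-52,54,0,0,-0.18],[230,-61,63,0,0,-0.21],[258,-68,68,0,0,-0.22],[266,-70,69,0,0,-0.22]]

```text
time: 1.7
eef_pos: [0.5052, 0.0226, 0.3095]
ee_rot: [-2.706, -1.593, 0.002]
ft_force: [-0.3, -0.0, -0.2]
opening: 0.4
```

```bash
python3 - <<'E'
from h import *
show();p,a,s=pose()
print(rel(p,a,[.505,.0235,.235],-29.2))
im,d=robot.snapshot("top");cv2.imwrite("pics/t1.png",im)
E
```

```text
t 1.7 p [505.2  22.6 309.5] yaw -29.03 tilt [-2.1e-03  9.0e-04 -1.0e+00] F [-0.3 -0.  -0.2] op 34.1 q6 0.38
[ 7.3400e-01 -5.9500e-01  7.4463e+01  3.0000e-03]
```

View pics/t1.png

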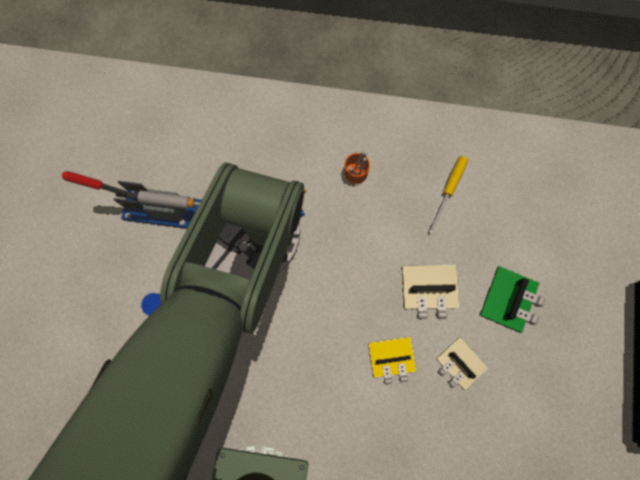

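The arm hides the knob from the top camera, but the pose is within 1 mm of the target. Descending around the knob.

>>> servo_tool:
  targets:
    - [[0,0,10,0,0,0],[0,0,22,0,0,0],[0,0,35,0,0,0],[0,0,48,0,0,0],[0,0,60,0,0,0],[0,0,69,0,0,0],[0,0,74,0,0,0],[0,0,75,0,0,0]]

```text
time: 2.55
eef_pos: [0.5047, 0.0202, 0.2348]
ee_rot: [-2.709, -1.589, 0.002]
ft_force: [-0.3, -0.2, 0.3]
opening: 0.397
```

```bash
python3 - <<'E'
from h import *
show();p,a,s=pose()
# arc rows: knob angle th from 240.9 -> 180.9, tool y yaw follows; jaw clearance 6mm behind => lead
ax=np.array([.5563,.1152])
for th in np.arange(240.9,174,-4):
    k=ax+.105*np.array([np.cos(np.radians(th)),np.sin(np.radians(th))])
    print(round(240.9-th),rel(p,a,[*k,.235],th-270))
im,d=robot.snapshot("scene");cv2.imwrite("pics/s1.png",cv2.resize(im[200:400,240:520],None,fx=2.8,fy=2.8))
E
```

```text
t 2.55 p [504.7  20.2 234.8] yaw -29.23 tilt [-1.4e-03  2.0e-04 -1.0e+00] F [-0.3 -0.2  0.3] op 33.9 q6 0.38
0 [ 3.055e+00 -1.107e+00 -1.650e-01 -2.000e-03]
4 [ 3.295 -8.432 -0.165  0.068]
8 [  4.045 -15.722  -0.165   0.137]
12 [  5.301 -22.943  -0.165   0.207]
16 [  7.059 -30.058  -0.165   0.277]
20 [  9.308 -37.033  -0.165   0.347]
24 [ 12.039 -43.834  -0.165   0.417]
28 [ 15.237 -50.428  -0.165   0.486]
32 [ 18.887 -56.783  -0.165   0.556]
36 [ 22.972 -62.868  -0.165   0.626]
40 [ 27.472 -68.654  -0.165   0.696]
44 [ 32.364 -74.111  -0.165   0.766]
48 [ 37.625 -79.213  -0.165   0.836]
52 [ 43.228 -83.937  -0.165   0.905]
56 [ 49.148 -88.258  -0.165   0.975]
60 [ 55.355 -92.155  -0.165   1.045]
64 [ 61.818 -95.61   -0.165   1.115]
```

View pics/s1.png

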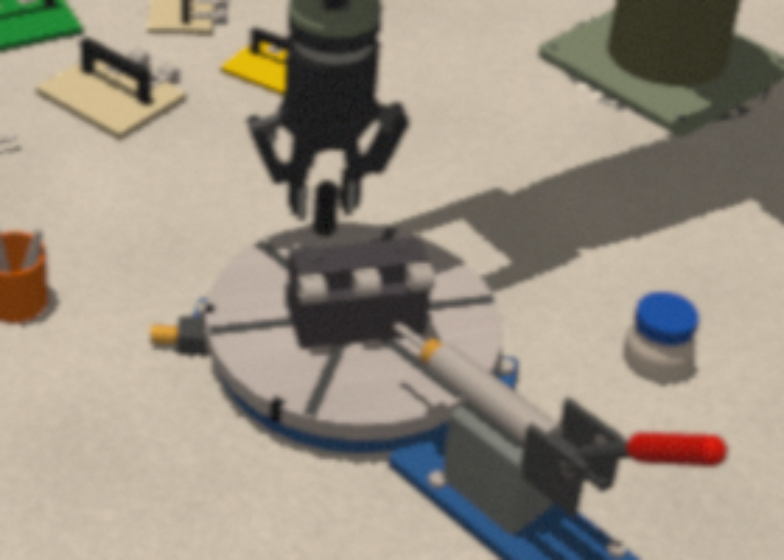

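The knob (picture ~(325,205)) sits between the fingers. Turning along the arc.

>>> servo_tool:
  targets:
    - [[3,-4,0,0,0,0.03],[3.5,-10,0,0,0,0.08],[4.5,-19,0,0,0,0.17],[6,-26,0,0,0,0.24],[8,-33.5,0,0,0,0.31],[10.5,-40,0,0,0,0.38],[13.5,-47,0,0,0,0.45],[15.2,-50.4,0,0,0,0.486]]

```text
time: 3.4
eef_pos: [0.4698, 0.057, 0.2369]
ee_rot: [3.008, 0.888, 0.007]
ft_force: [3.3, -8.0, -3.2]
opening: 0.398
```

```bash
python3 - <<'E'
from h import *
show();p,a,s=pose()
ax=np.array([.5563,.1152])
for th in np.arange(240.9-28,174,-4):
    k=ax+.105*np.array([np.cos(np.radians(th)),np.sin(np.radians(th))])
    print(round(240.9-th),rel(p,a,[*k,.235],th-270))
E
```

```text
t 3.4 p [469.8  57.  236.9] yaw -57.11 tilt [ 0.0056 -0.0044 -1.    ] F [ 3.3 -8.  -3.2] op 34.0 q6 0.94
28 [-0.723 -1.894  1.856 -0.   ]
32 [-0.469 -9.218  1.856  0.07 ]
36 [  0.295 -16.507   1.856   0.139]
40 [  1.566 -23.725   1.856   0.209]
44 [  3.337 -30.837   1.856   0.279]
48 [  5.6   -37.807   1.856   0.349]
52 [  8.344 -44.603   1.856   0.419]
56 [ 11.555 -51.191   1.856   0.488]
60 [ 15.217 -57.539   1.856   0.558]
64 [ 19.314 -63.616   1.856   0.628]
```

>>> servo_tool:
  targets:
    - [[-0.5,-6,0,0,0,0.05],[0,-14,0,0,0,0.12],[1,-22,0,0,0,0.2],[3,-30,0,0,0,0.28],[5.5,-38,0,0,0,0.35],[8.5,-45,0,0,0,0.42],[12,-52,0,0,0,0.5],[14.5,-57,0,0,0,0.55]]

```text
time: 4.2
eef_pos: [0.45, 0.1144, 0.2365]
ee_rot: [-3.141, -0.036, -0.003]
ft_force: [0.1, 0.0, -0.6]
opening: 0.4
```

```bash
python3 - <<'E'
from h import *
show();p,a,s=pose()
im,d=robot.snapshot("scene");cv2.imwrite("pics/s2.png",cv2.resize(im[200:400,240:520],None,fx=2.8,fy=2.8))
P=cloud("scene",d)
ax=np.array([.5563,.1152])
print(rel(p,a,[*(ax-[.105,0.0017]),.235],-89))
E
```

```text
t 4.2 p [450.  114.4 236.5] yaw -88.69 tilt [ 2.e-03  2.e-04 -1.e+00] F [ 0.1  0.  -0.6] op 34.1 q6 1.61
[1.319 0.973 1.532 0.005]
```

View pics/s2.png

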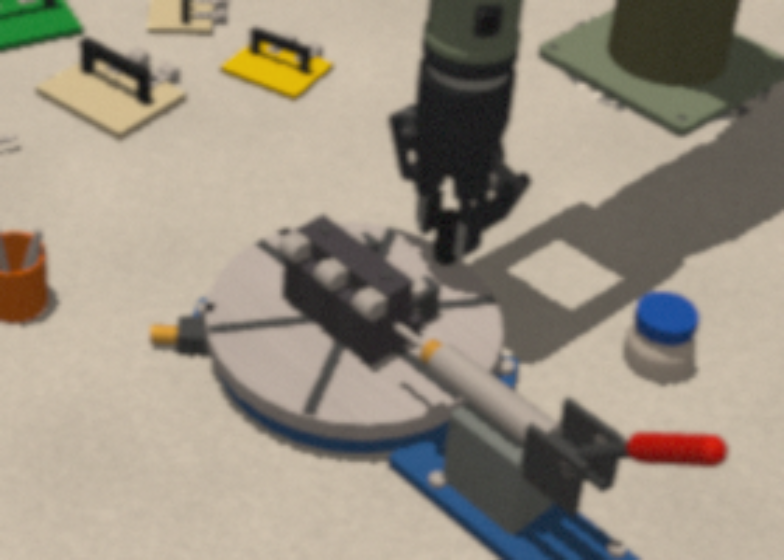

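The row is now in line with the pin and the force is zero. I'll open the fingers and lift off.

>>> servo_tool:
  targets:
    - [[0,0,0,0,0,0],[0,0,0,0,0,0],[0,0,-5,0,0,0],[0,0,-20,0,0,0],[0,0,-45,0,0,0],[0,0,-75,0,0,0],[0,0,-95,0,0,0],[0,0,-100,0,0,0]]
  hand: 60

```text
time: 5.05
eef_pos: [0.4507, 0.1137, 0.3389]
ee_rot: [-3.141, -0.039, -0.01]
ft_force: [-0.6, -0.0, 0.7]
opening: 0.7
```

```bash
python3 - <<'E'
from h import *
show();p,a,s=pose()
# go to above handle: want jaw (tool y) along flap x, yaw 8.5 -> from -88.7
for yaw in (8.7,-171.3): print(rel(p,a,[.4875,-.308,.335],yaw))
E
```

```text
t 5.05 p [450.7 113.7 338.9] yaw -88.58 tilt [ 6.4e-03  3.0e-04 -1.0e+00] F [-0.6 -0.   0.7] op 59.8 q6 1.61
[ 26.305 422.451   3.874  -1.698]
[ 26.305 422.451   3.874   1.444]
```

>>> servo_tool:
  targets:
    - [[1,10,0,0,0,-0.05],[3,35,0,0,0,-0.14],[5,65,0,0,0,-0.26],[7,95,0,0,0,-0.38],[9,125,0,0,0,-0.5],[11,155,0,0,0,-0.62],[13,185,0,0,0,-0.74],[14,215,0,0,0,-0.86]]

```text
time: 5.85
eef_pos: [0.4685, -0.102, 0.3347]
ee_rot: [-2.835, -1.351, 0.002]
ft_force: [0.9, -0.1, 0.2]
opening: 0.703
```

```bash
python3 - <<'E'
from h import *
show();p,a,s=pose()
print(rel(p,a,[.4875,-.308,.335],8.7))
im,d=robot.snapshot("top");cv2.imwrite("pics/t2.png",im);np.save("pics/t2.npy",d)
P=cloud("top",d)
g=(.5563,.1152);print(disc(P,g))
cv2.imwrite("pics/c5.png",cv2.resize(im[160:300,100:310],None,fx=3.8,fy=3.8,interpolation=cv2.INTER_CUBIC))
E
```

```text
t 5.85 p [ 468.5 -102.   334.7] yaw -39.03 tilt [-1.5e-03  7.0e-04 -1.0e+00] F [ 0.9 -0.1  0.2] op 60.1 q6 0.29
[-148.001  144.494   -0.284   -0.833]
(array([0.56064383, 0.12450148, 0.1123042 ]), 60)
```

View pics/c5.png

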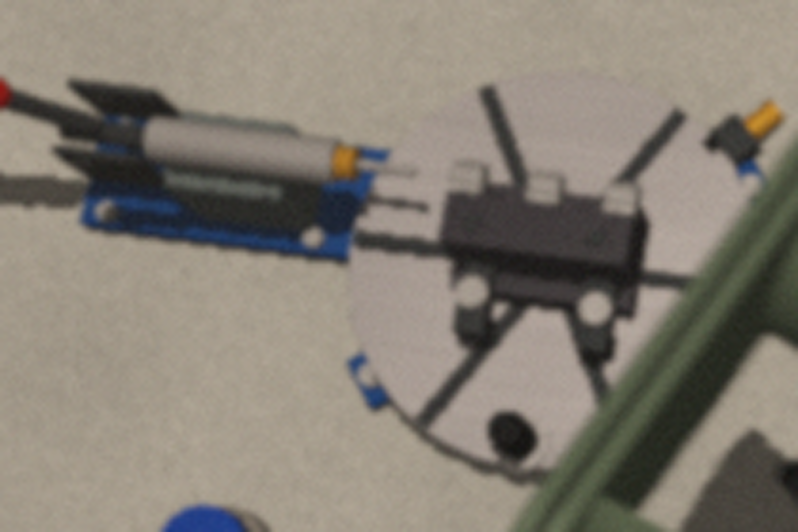

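>>> servo_tool:
  targets:
    - [[-15,15,0,0,0,-0.11],[-38,37,0,0,0,-0.23],[-64,62,0,0,0,-0.36],[-90,88,0,0,0,-0.49],[-115,112,0,0,0,-0.62],[-135,132,0,0,0,-0.74],[-146,142,0,0,0,-0.82],[-148,144.5,0,0,0,-0.833]]
  hand: 50

```text
time: 6.7
eef_pos: [0.4865, -0.3084, 0.3346]
ee_rot: [-2.054, -2.375, 0.0]
ft_force: [0.6, -0.5, -0.9]
opening: 0.588
```

```bash
python3 - <<'E'
from h import *
show();p,a,s=pose()
print(rel(p,a,[.4875,-.308,.199],8.9))
im,d=robot.snapshot("top");cv2.imwrite("pics/t3.png",im);np.save("pics/t3.npy",d)
P=cloud("top",d);ax=np.array([.5563,.1152])
print(disc(P,ax))
s=P[150:310,170:320].reshape(-1,3)
k=s[(s[:,2]>.088)&(s[:,2]<.1)&(np.hypot(s[:,0]-.451,s[:,1]-.115)<.02)];print("knob",len(k),np.median(k,0),k.mean(0))
cv2.imwrite("pics/c6.png",cv2.resize(im[190:250,190:290],None,fx=8,fy=8,interpolation=cv2.INTER_CUBIC))
im2,d2=robot.snapshot("scene");cv2.imwrite("pics/s3.png",im2);np.save("pics/s3.npy",d2)
cv2.imwrite("pics/c7.png",cv2.resize(im2[255:355,310:430],None,fx=6,fy=6,interpolation=cv2.INTER_CUBIC))
E
```

```text
t 6.7 p [ 486.5 -308.4  334.6] yaw 8.29 tilt [-1.2e-03  6.0e-04 -1.0e+00] F [ 0.6 -0.5 -0.9] op 50.2 q6 -0.86
[ 2.96000e-01  1.04300e+00  1.35592e+02 -1.10000e-02]
(array([0.55630897, 0.11543574, 0.11956406]), 60)
knob 78 [0.45134116 0.11399751 0.09250416] [0.45134819 0.11430144 0.09251015]
```

View pics/t3.png

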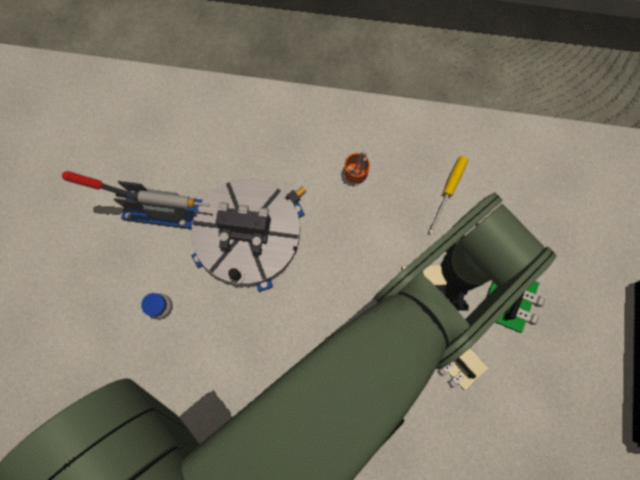

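View pics/c6.png

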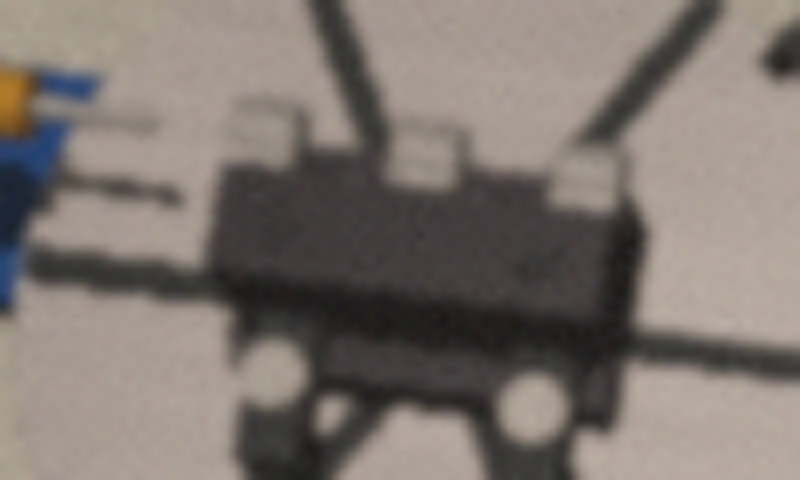

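View pics/c7.png

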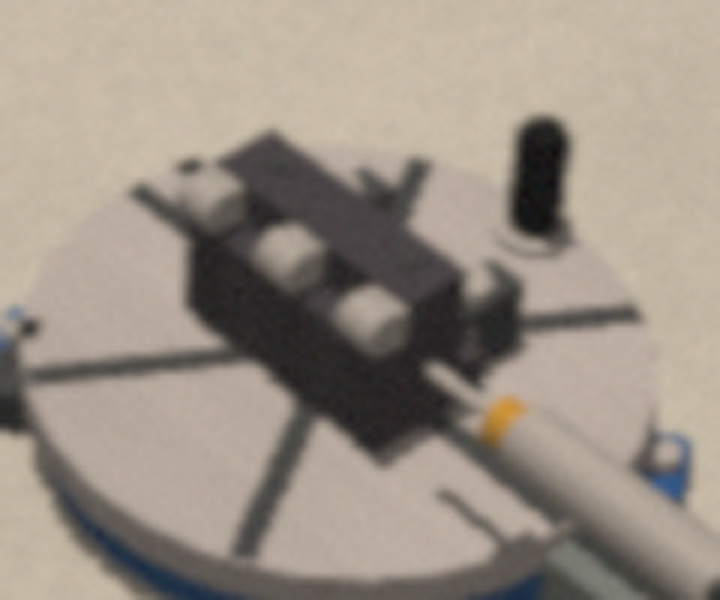

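View pics/s3.png

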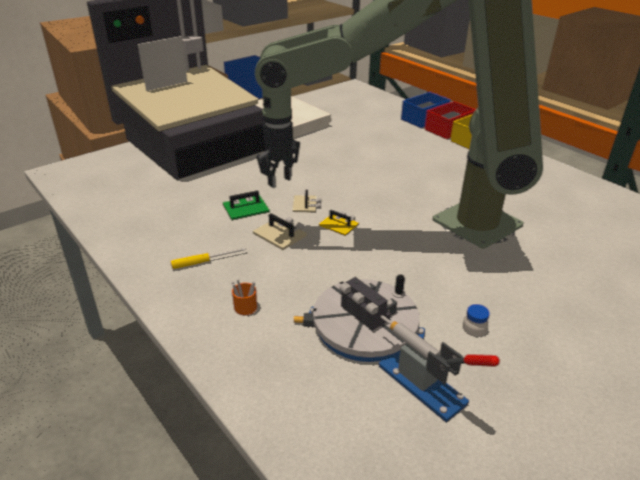

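The table stands in place: the knob is at (0.451,0.114), 105 mm from the axis, with block yaw about 1°. I'll measure the knuckle row more precisely from both depth views and check the flap grasp yaw.

```bash
python3 - <<'E'
from h import *
ax=np.array([.5563,.1154]);y0=np.radians(1.0);X=np.array([np.cos(y0),np.sin(y0)]);Y=np.array([-X[1],X[0]])
al=[]
for n,f in(("top","t3"),("scene","s3")):
    im=cv2.imread(f"pics/{f}.png");P=cloud(n,np.load(f"pics/{f}.npy"));g=im.max(2)
    L=np.stack([(P[...,:2]-ax)@X,(P[...,:2]-ax)@Y,P[...,2]],-1)
    m=(g>105)&(L[...,2]>.094)&(L[...,2]<.115)&(abs(L[...,1])<.06)&(L[...,0]>.01)&(L[...,0]<.05)
    n_,lab,st,ce=cv2.connectedComponentsWithStats(m.astype(np.uint8))
    for i in range(1,n_):
        if st[i,4]>15:
            q=L[lab==i];print(n,st[i,4],ce[i].round(1),"mean",(q.mean(0)*1000).round(1),"y range",(np.percentile(q[:,1],[3,97])*1000).round(1),"zmax",(np.percentile(q[:,2],97)*1000).round(1))
    q=L[m];al.append((n,q))
    def r(p,q): # axis: x=p0+p1*y, z=p2
        return np.hypot(q[:,0]-p[0]-p[1]*q[:,1],q[:,2]-p[2])-.009
    f_=least_squares(r,[.03,0,.1],args=(q,),loss="soft_l1",f_scale=.001);print(n,len(q),"x0,slope,z",f_.x,"yaw",1-np.degrees(f_.x[1]),"rms",np.sqrt(np.mean(f_.fun**2)))
q=np.vstack([a[1] for a in al]);f_=least_squares(r,[.03,0,.1],args=(q,),loss="soft_l1",f_scale=.001);print("both",f_.x,1-np.degrees(f_.x[1]))
# block top ends
for n,f in(("top","t3"),("scene","s3")):
    im=cv2.imread(f"pics/{f}.png");P=cloud(n,np.load(f"pics/{f}.npy"));g=im.max(2)
    m=(g<95)&(abs(P[...,2]-.109)<.004)&(np.hypot(P[...,0]-ax[0],P[...,1]-ax[1])<.08)
    q=(P[m][:,:2]*1000).astype(np.float32);print(n,len(q),cv2.minAreaRect(q),P[m][:,2].mean())
E
```

```text
top 81 [222.3 206.2] mean [ 28.6  42.6 106.9] y range [33.7 51.4] zmax 110.9
top 78 [242.9 208.7] mean [ 28.7  -1.  106.9] y range [-9.3  8.1] zmax 111.6
top 78 [263.2 211.5] mean [ 28.2 -44.1 106.7] y range [-52.3 -35.5] zmax 110.8
top 237 x0,slope,z [0.02858551 0.00700306 0.1000261 ] yaw 0.5987543647771827 rms 0.00205444225270785
scene 70 [344.1 286.1] mean [ 28.  -44.1 106.7] y range [-52.5 -35.5] zmax 110.8
scene 72 [357.3 295.9] mean [ 28.1  -1.2 106.7] y range [-11.7   7.3] zmax 111.1
scene 74 [370.9 306.4] mean [ 29.5  42.2 107.3] y range [32.8 51. ] zmax 111.1
scene 216 x0,slope,z [0.02709591 0.01964264 0.1008259 ] yaw -0.1254405577041029 rms 0.0021387219153270326
both [0.02788093 0.01168655 0.10031855] 0.33040988448392306
top 650 ((560.6202392578125, 114.6905288696289), (103.37232208251953, 30.728967666625977), 89.82647705078125) 0.10865047037515953
scene 396 ((560.65869140625, 116.38006591796875), (32.06440353393555, 102.10633087158203), 1.7708780765533447) 0.10941853762213884
```

>>> servo_tool:
  targets:
    - [[0,0.5,15,0,0,-0.005],[0.3,1,35,0,0,-0.01],[0.3,1,58,0,0,-0.01],[0.3,1,80,0,0,-0.01],[0.3,1,100,0,0,-0.01],[0.3,1,117,0,0,-0.01],[0.3,1,127,0,0,-0.01],[0.3,1,130,0,0,-0.01]]

```text
time: 7.6
eef_pos: [0.4872, -0.3048, 0.2036]
ee_rot: [-2.037, -2.386, -0.0]
ft_force: [0.4, -0.3, 0.2]
opening: 0.586
```

```bash
python3 - <<'E'
from h import *
show();p,a,s=pose()
print(rel(p,a,[.4875,-.308,.1965],8.7))
im,d=robot.snapshot("scene");cv2.imwrite("pics/s4.png",cv2.resize(im[170:270,210:360],None,fx=5,fy=5,interpolation=cv2.INTER_CUBIC))
E
```

```text
t 7.6 p [ 487.2 -304.8  203.6] yaw 9.03 tilt [-0.0029  0.0027 -1.    ] F [ 0.4 -0.3  0.2] op 50.0 q6 -0.87
[-3.179e+00 -2.270e-01  7.086e+00  6.000e-03]
```

View pics/s4.png

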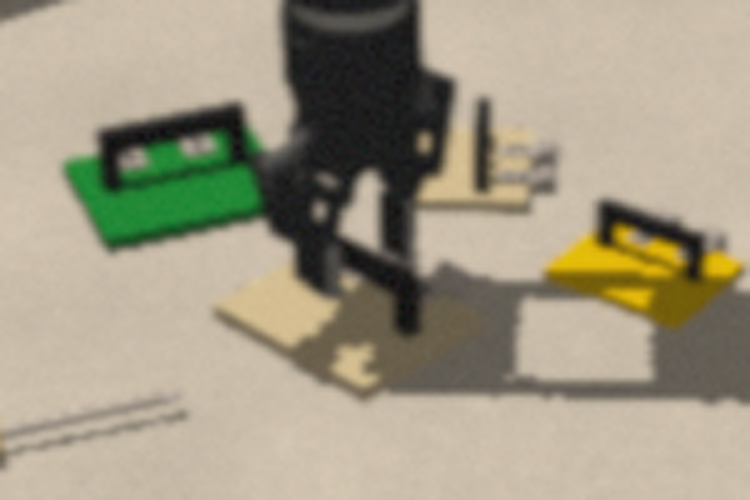

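Fingers straddle the bar. Final descent and grip.

>>> servo_tool:
  targets:
    - [[-1.5,0,3,0,0,0],[-3,0,6,0,0,0],[-3,0,7,0,0,0],[-3,0,7,0,0,0],[-3,0,7,0,0,0],[-3,0,7,0,0,0],[-3,0,7,0,0,0],[-3,0,7,0,0,0]]

```text
time: 8.45
eef_pos: [0.4884, -0.3093, 0.1988]
ee_rot: [2.04, 2.389, 0.0]
ft_force: [-0.4, 0.0, -0.8]
opening: 0.583
```

>>> servo_tool:
  targets:
    - [[0,0,0,0,0,0],[0,0,0,0,0,0],[0,0,0,0,0,0],[0,0,0,0,0,0],[0,0,0,0,0,0],[0,0,0,0,0,0],[0,0,0,0,0,0],[0,0,0,0,0,0]]
  hand: 4
  squeeze: 60

```text
time: 9.25
eef_pos: [0.4884, -0.3094, 0.1988]
ee_rot: [2.04, 2.389, -0.0]
ft_force: [-0.6, 0.0, 2.9]
opening: 0.127
```

```bash
python3 - <<'E'
from h import *
show()
E
```

```text
t 9.25 p [ 488.4 -309.4  198.8] yaw 9.0 tilt [-0.e+00 -1.e-04 -1.e+00] F [-0.6  0.   2.9] op 10.9 q6 -0.87
```

>>> servo_tool:
  targets:
    - [[0,0,-4,0,0,0],[0,0,-12,0,0,0],[0,0,-25,0,0,0],[0,0,-45,0,0,0],[0,0,-75,0,0,0],[0,0,-110,0,0,0],[0,0,-138,0,0,0],[0,0,-150,0,0,0]]

```text
time: 10.05
eef_pos: [0.4892, -0.3099, 0.3534]
ee_rot: [2.035, 2.383, 0.0]
ft_force: [-0.3, -0.3, -3.0]
opening: 0.126
```

```bash
python3 - <<'E'
from h import *
show();p,a,s=pose()
im,d=robot.snapshot("scene");cv2.imwrite("pics/s5.png",cv2.resize(im[110:270,210:370],None,fx=3.7,fy=3.7,interpolation=cv2.INTER_CUBIC))
# preposition 50 mm outward(+x) of final and 45mm higher; flap yaw 8.3..9.8 in grip ~9 => rotate by -8.3
print(rel(p,a,[.690,.116,.345],.7))
print(proj("top",[.7,.0,0]),onz("top",(356,168),.03))
E
```

```text
t 10.05 p [ 489.2 -309.9  353.4] yaw 9.0 tilt [ 0.0058 -0.0049 -1.    ] F [-0.3 -0.3 -3. ] op 10.7 q6 -0.87
[3.89236e+02 2.64985e+02 8.39400e+00 1.45000e-01]
[307.68398889 181.71908528] [ 0.73852342 -0.10748188  0.03      ]
```

View pics/s5.png

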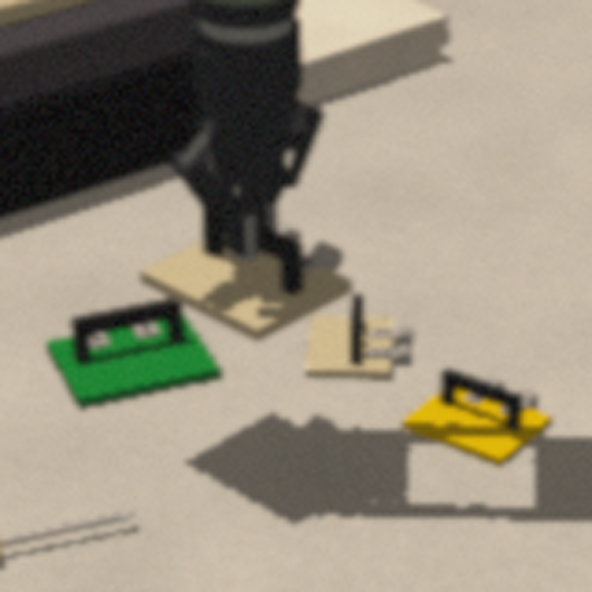

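Flap held level, about 3 N extra weight. Carrying it over.

>>> servo_tool:
  targets:
    - [[8,6,0,0,0,0],[24,16,0,0,0,0.01],[46,31,0,0,0,0.02],[74,50,0,0,0,0.03],[104,71,0,0,0,0.04],[136,92,0,0,0,0.055],[168,114,0,0,0,0.065],[200,136,0,0,0,0.08]]

```text
time: 10.9
eef_pos: [0.591, -0.0881, 0.3455]
ee_rot: [-2.131, -2.301, 0.003]
ft_force: [-0.0, -0.8, -2.9]
opening: 0.127
```

```bash
python3 - <<'E'
from h import *
show();p,a,s=pose()
print(rel(p,a,[.690,.116,.345],.7))
E
```

```text
t 10.9 p [591.  -88.1 345.5] yaw 4.39 tilt [-0.0052  0.002  -1.    ] F [-0.  -0.8 -2.9] op 10.9 q6 -0.37
[1.95897e+02 1.14330e+02 5.36000e-01 6.40000e-02]
```

>>> servo_tool:
  targets:
    - [[30,17,0,0,0,0.01],[64,37,0,0,0,0.02],[98,57,0,0,0,0.035],[130,76,0,0,0,0.045],[158,92,0,0,0,0.055],[180,105,0,0,0,0.06],[193,113,0,0,0,0.064],[196,114,0,0,0,0.064]]

```text
time: 11.7
eef_pos: [0.6897, 0.1157, 0.346]
ee_rot: [-2.202, -2.236, 0.004]
ft_force: [-0.4, -1.2, -2.5]
opening: 0.128
```

```bash
python3 - <<'E'
from h import *
show();p,a,s=pose()
for n in("scene","top"):
    im,d=robot.snapshot(n);cv2.imwrite(f"pics/{n}6.png",im);np.save(f"pics/{n}6.npy",d)
    r=im[210:360,290:450] if n=="scene" else im[100:260,150:330]
    cv2.imwrite(f"pics/c6{n}.png",cv2.resize(r,None,fx=3.7*1.2 if n=="scene" else 3.7,fy=3.7,interpolation=cv2.INTER_CUBIC) if 0 else cv2.resize(r,None,fx=3.7,fy=3.7,interpolation=cv2.INTER_CUBIC))
E
```

```text
t 11.7 p [689.7 115.7 346. ] yaw 0.88 tilt [-3.9e-03  1.0e-04 -1.0e+00] F [-0.4 -1.2 -2.5] op 10.9 q6 0.03
```

View pics/c6scene.png

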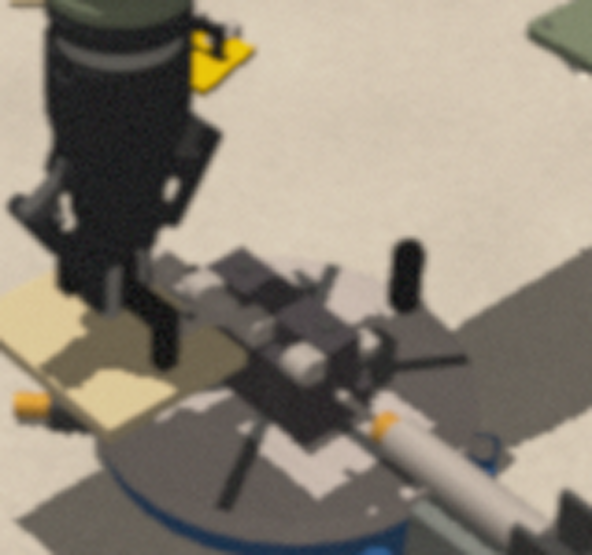

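View pics/c6top.png

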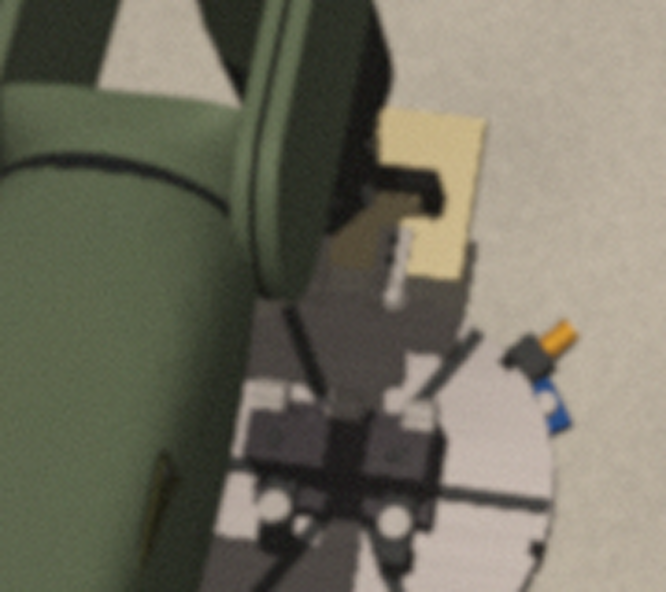

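```bash
cat > m.py <<'E'
from h import *
def flapmeas(files,zlo,zhi,cx,cy):
    A=[]
    for n,f in files:
        im=cv2.imread(f"pics/{f}.png");hsv=cv2.cvtColor(im,cv2.COLOR_BGR2HSV);P=cloud(n,np.load(f"pics/{f}.npy"))
        m=(hsv[...,1]>62)&(abs(hsv[...,0].astype(int)-21)<9)&(hsv[...,2]>60)&(P[...,2]>zlo)&(P[...,2]<zhi)&(np.hypot(P[...,0]-cx,P[...,1]-cy)<.09)
        m=cv2.morphologyEx(m.astype(np.uint8),cv2.MORPH_OPEN,np.ones((2,2),np.uint8))
        q=P[m>0]
        c=np.linalg.lstsq(np.c_[q[:,:2]-[cx,cy],np.ones(len(q))],q[:,2],rcond=None)[0]
        print(n,len(q),"slopes",c[:2].round(4),"z@c",(c[2]*1000).round(2))
        cs,_=cv2.findContours(m,cv2.RETR_EXTERNAL,cv2.CHAIN_APPROX_NONE);k=max(cs,key=cv2.contourArea)
        z=c[2];W=np.array([onz(n,p[0],z)[:2] for p in k])*1000
        h=cv2.convexHull(W.astype(np.float32))[:,0];
        # long hull edges
        e=cv2.approxPolyDP(h,4,True)[:,0]
        for i in range(len(e)):
            a,b=e[i],e[(i+1)%len(e)];L=np.hypot(*(b-a))
            if L>25:print("  edge",a.round(1),b.round(1),"len",L.round(1),"ang",(np.degrees(np.arctan2(*(b-a)[::-1]))).round(1))
        print("  pct",np.percentile(W,[0,100],axis=0).round(1).tolist())
E
python3 - <<'E'
from m import *
flapmeas([("scene","scene6"),("top","top6")],.13,.19,.697,.116)
E
```

```text
scene 1565 slopes [0.5797 0.3226] z@c 144.4
  edge [681.7  48.6] [728.7  48.5] len 47.0 ang -0.1
  edge [739.6  59.9] [740.5 156.4] len 96.5 ang 89.5
  edge [733.8 175.8] [644.3 174. ] len 89.6 ang -178.9
  edge [638.2 167.3] [636.7 141.2] len 26.1 ang -93.3
  edge [636.7 141.2] [681.7  48.6] len 103.0 ang -64.1
  pct [[636.5, 47.2], [740.6, 176.1]]
top 1060 slopes [-1.0214 -1.0659] z@c 116.24
  edge [759.5 118.8] [663.1 133.8] len 97.5 ang 171.2
  edge [663.1 133.8] [660.6  58.5] len 75.3 ang -91.9
  edge [660.6  58.5] [760.7  62.4] len 100.2 ang 2.2
  edge [760.7  62.4] [759.5 118.8] len 56.4 ang 91.3
  pct [[660.3, 58.3], [761.1, 135.0]]
```

```bash
python3 - <<'E'
from m import *
flapmeas([("scene","scene6"),("top","top6")],.1535,.1635,.697,.116)
P=cloud("scene",np.load("pics/scene6.npy"))
for uv in [(300,310),(315,315),(320,318),(345,312)]: print(P[uv[1],uv[0]])
P=cloud("top",np.load("pics/top6.npy"))
for uv in [(260,140),(275,160),(270,170),(265,136)]: print(P[uv[1],uv[0]])
# knuckle of flap in top view: crop (398,265-300)/3.7 + (150,100)
im=cv2.imread("pics/top6.png");cv2.imwrite("pics/c8.png",cv2.resize(im[120:230,235:305],None,fx=7,fy=5.4*1.0,interpolation=cv2.INTER_CUBIC))
E
```

```text
scene 1419 slopes [0.5023 0.3145] z@c 147.81
  edge [684.2  51.8] [731.   51.8] len 46.8 ang -0.1
  edge [738.2  58.1] [735.6 171.9] len 113.8 ang 91.3
  edge [735.6 171.9] [648.5 175.5] len 87.2 ang 177.6
  edge [640.9 170.1] [639.4 144.1] len 26.0 ang -93.3
  edge [639.4 144.1] [684.2  51.8] len 102.6 ang -64.1
  pct [[639.2, 50.5], [741.1, 175.5]]
top 1010 slopes [-0.9777 -1.0996] z@c 117.89
  edge [758.7 118.5] [662.5 133.4] len 97.4 ang 171.2
  edge [662.5 133.4] [661.9  60.7] len 72.7 ang -90.5
  edge [661.9  60.7] [760.   62.1] len 98.1 ang 0.9
  edge [760.   62.1] [758.7 118.5] len 56.3 ang 91.3
  pct [[660.6, 58.8], [760.4, 134.6]]
[0.74370742 0.1193759  0.15880895]
[0.72945297 0.14866182 0.15859567]
[0.72632888 0.16023829 0.15735538]
[0.67515322 0.17524152 0.15468886]
[0.72067793 0.09538872 0.15825159]
[0.68205744 0.05764353 0.15849669]
[0.66030501 0.06450574 0.15594233]
[0.72999735 0.08636144 0.1602359 ]
```

```bash
sed -i '/MORPH_OPEN/s/.*/        m=m.astype(np.uint8)/' m.py; sed -i 's/z=c\[2\];W/z=np.median(q[:,2]);W/' m.py; python3 - <<'E'
from m import *
flapmeas([("scene","scene6"),("top","top6")],.152,.1645,.697,.116)
E
```

```text
scene 1472 slopes [-0.0075 -0.007 ] z@c 157.82
  edge [691.1  57.5] [737.4  57.5] len 46.3 ang 0.0
  edge [748.1  68.8] [743.7 178.6] len 110.0 ang 92.3
  edge [743.7 178.6] [655.8 180. ] len 87.9 ang 179.1
  edge [648.4 174.6] [646.9 148.9] len 25.8 ang -93.3
  edge [646.9 148.9] [691.1  57.5] len 101.5 ang -64.2
  pct [[646.6, 56.2], [748.1, 180.3]]
top 1038 slopes [-0.0014  0.0048] z@c 157.9
  edge [743.1 112. ] [663.3 128.6] len 81.5 ang 168.2
  edge [650.6 126.2] [647.9  56. ] len 70.2 ang -92.2
  edge [647.9  56. ] [744.3  57.8] len 96.4 ang 1.1
  edge [744.3  57.8] [743.1 112. ] len 54.1 ang 91.3
  pct [[647.9, 54.4], [744.8, 128.6]]
```

View pics/c8.png

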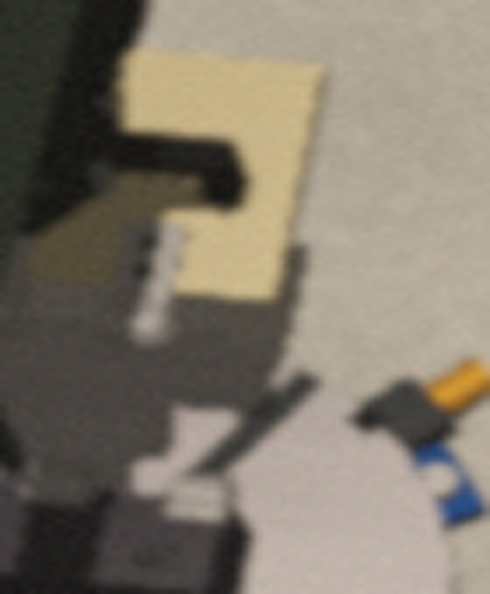

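```bash
python3 - <<'E'
from h import *
im=cv2.imread("pics/top6.png")
# flap -y knuckle visible x-range in crop 130..172 -> outer end (-y) at 172 ; block -y knuckle crop 165..228, rows 478..520
f_in=onz("top",(235+132/7,120+325/5.4),.160);f_out=onz("top",(235+172/7,120+325/5.4),.160);print("flap knuckle y",f_in,f_out)
b_in=onz("top",(235+166/7,120+497/5.4),.104);b_out=onz("top",(235+228/7,120+497/5.4),.104);print("block knuckle y",b_in,b_out)
p,a,s=pose();print(rel(p,a,[p[0],.1137,p[2]],a))
E
```

```text
flap knuckle y [0.6328112 0.0922059 0.16     ] [0.63447248 0.08084877 0.16      ]
block knuckle y [0.58345622 0.08135112 0.104     ] [0.58613728 0.06298612 0.104     ]
[-0.099 -0.001  0.    -0.   ]
```

```bash
python3 - <<'E'
from h import *
for n in("top","scene"):
    P=cloud(n,np.load(f"pics/{n}6.npy"));im=cv2.imread(f"pics/{n}6.png").max(2)
    m=(P[...,2]>.15)&(P[...,2]<.172)&(P[...,0]>.618)&(P[...,0]<.646)&(abs(P[...,1]-.117)<.05)
    v,u=np.nonzero(m)
    for i in np.argsort(P[m][:,1])[::3]: print(n,u[i],v[i],(P[v[i],u[i]]*1000).round(1),im[v[i],u[i]])
E
```

```text
top 258 181 [631.3  83.1 163. ] 116
top 258 183 [629.   83.4 157.4] 94
top 258 182 [630.9  83.7 158. ] 105
top 259 180 [637.8  83.9 150.6] 104
top 257 183 [627.7  84.8 160.5] 101
top 259 176 [645.8  85.1 151.9] 105
top 257 180 [633.2  85.5 162.8] 149
top 257 177 [638.8  86.2 164.6] 152
top 256 183 [626.9  86.5 162.1] 106
top 256 180 [632.1  86.9 165.3] 165
top 256 179 [634.8  87.7 163.4] 172
top 257 175 [645.7  88.6 156.6] 159
top 255 180 [631.4  88.7 166.6] 167
top 255 181 [630.5  89.  162.9] 144
top 255 178 [636.   89.7 165.2] 159
top 254 180 [630.8  90.4 167.5] 141
top 254 179 [633.3  91.1 166. ] 143
top 254 181 [631.3  91.7 159.4] 129
top 254 177 [638.   92.2 164.5] 102
top 253 182 [627.6  92.4 163.8] 91
top 253 181 [629.6  92.8 164. ] 95
top 254 175 [644.2  94.2 158.6] 86
top 252 181 [629.3  94.8 163.8] 72
top 252 179 [633.2  95.4 164.7] 79
top 253 175 [644.   96.2 158.2] 72
top 251 179 [632.6  97.2 165.5] 74
top 251 178 [634.7  97.5 165.6] 74
top 251 182 [629.3  97.9 156.6] 69
top 250 179 [631.5  98.6 168.1] 77
top 250 183 [626.1  99.  159.3] 69
top 250 180 [631.5  99.6 161.7] 
[... 2254 characters left out ...]
0 [634.8 137.8 165.2] 102
scene 344 294 [646.  138.4 160.9] 98
scene 345 295 [643.9 139.3 157.7] 97
scene 349 291 [633.9 139.9 163.5] 100
scene 346 293 [642.6 140.6 163.2] 100
scene 346 295 [643.  141.4 158.6] 97
scene 348 292 [638.2 141.7 164.3] 103
scene 350 291 [633.2 142.1 164.6] 101
scene 351 294 [630.1 142.3 155. ] 98
scene 351 295 [630.3 142.7 152.7] 98
scene 350 292 [634.3 143.5 163.4] 104
scene 349 293 [637.7 144.2 163. ] 104
scene 351 292 [632.8 144.8 163.5] 102
scene 349 294 [638.2 145.  161.1] 101
scene 349 295 [638.1 145.  158.5] 99
scene 347 295 [643.9 145.2 161.7] 98
scene 353 291 [628.  145.5 164.1] 85
scene 350 293 [636.9 146.3 164. ] 103
scene 348 299 [645.1 150.1 155. ] 98
```

Flap in the hand: level (slopes below 0.008), plate top at z=158 mm, knuckle row centred at about y=115–117, bore at x≈634, z≈156. Block bore is about (585.5,115.2,100). I'll lower it 22 mm outside the gaps at height +1 mm.

>>> servo_tool:
  targets:
    - [[0,-4,4,0,0,0],[0,-9,11,0,0,0],[-0.5,-15,20,0,0,0],[-0.5,-20,30,0,0,0],[-0.5,-24,40,0,0,0],[-0.5,-26,48,0,0,0],[-0.5,-27,53,0,0,0],[-0.5,-27,55,0,0,0]]

```text
time: 12.6
eef_pos: [0.6627, 0.1128, 0.2926]
ee_rot: [-2.206, -2.235, 0.002]
ft_force: [-0.8, 0.5, -2.1]
opening: 0.133
```

>>> servo_tool:
  targets:
    - [[0,0,0,0,0,0],[0,0,0,0,0,0],[0,0,0,0,0,0],[0,0,0,0,0,0],[0,0,0,0,0,0],[0,0,0,0,0,0],[0,0,0,0,0,0],[0,0,0,0,0,0]]

```text
time: 13.4
eef_pos: [0.663, 0.1128, 0.2937]
ee_rot: [-2.207, -2.236, 0.0]
ft_force: [-0.4, -0.7, -2.0]
opening: 0.129
```

```bash
cat > k.py <<'E'
from m import *
def look(tag,z0=.1095,cx=.65):
    for n in("scene","top"):
        im,d=robot.snapshot(n);cv2.imwrite(f"pics/{n}{tag}.png",im);np.save(f"pics/{n}{tag}.npy",d)
        r=im[250:340,320:420] if n=="scene" else im[150:250,200:300]
        cv2.imwrite(f"pics/c{tag}{n}.png",cv2.resize(r,None,fx=6,fy=6,interpolation=cv2.INTER_CUBIC))
E
python3 - <<'E'
from k import *
show();look("7")
flapmeas([("scene","scene7"),("top","top7")],.096,.108,.67,.116)
E
```

```text
t 13.4 p [663.  112.8 293.7] yaw 0.75 tilt [-1.e-04 -0.e+00 -1.e+00] F [-0.4 -0.7 -2. ] op 11.0 q6 0.03
scene 1355 slopes [-0.011  -0.0124] z@c 105.11
  edge [660.6  52.6] [717.7  56.7] len 57.3 ang 4.1
  edge [717.7  56.7] [723.5  98.9] len 42.6 ang 82.1
  edge [723.5  98.9] [716.6 177.3] len 78.8 ang 95.0
  edge [716.6 177.3] [633.8 177.5] len 82.8 ang 179.9
  edge [621.6 148.6] [660.6  52.6] len 103.6 ang -67.9
  pct [[620.8, 52.5], [723.5, 178.7]]
top 889 slopes [0.0043 0.0102] z@c 104.95
  edge [717.5 106.5] [625.8 124.6] len 93.4 ang 168.8
  edge [625.8 124.6] [622.8  53.3] len 71.3 ang -92.4
  edge [622.8  53.3] [715.9  53.9] len 93.1 ang 0.3
  edge [715.9  53.9] [717.5 106.5] len 52.6 ang 88.3
  pct [[622.8, 52.0], [718.4, 125.4]]
```

View pics/c7scene.png

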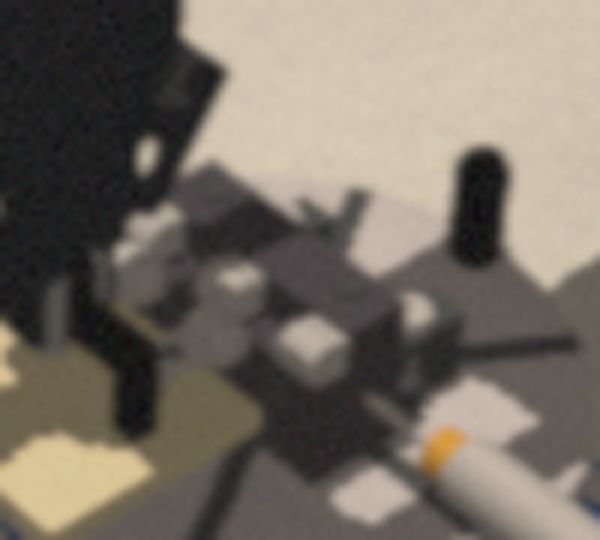

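View pics/c7top.png

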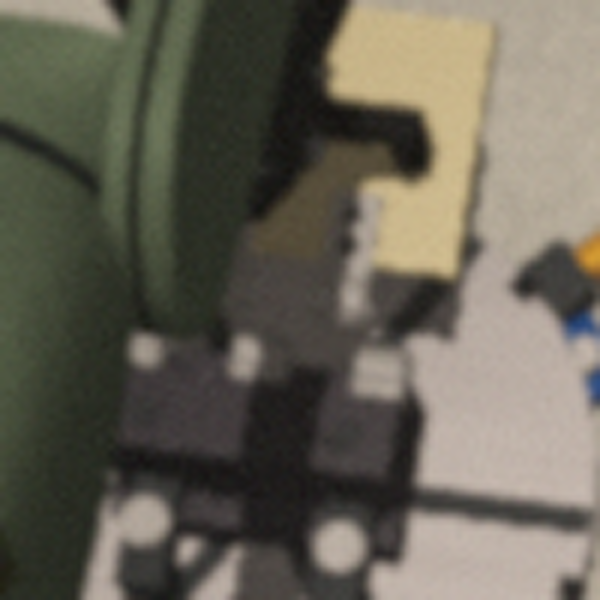

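```bash
cat >> k.py <<'E'
def knuck(tag,cx,cy,z,zb=.1):
    for n in("top","scene"):
        P=cloud(n,np.load(f"pics/{n}{tag}.npy"))
        m=(P[...,2]>z-.002)&(P[...,2]<z+.014)&(P[...,0]>cx-.012)&(P[...,0]<cx+.006)&(abs(P[...,1]-cy)<.055)
        for nm,lo,hi in(("-y",cy-.04,cy-.005),("+y",cy+.005,cy+.04)):
            q=P[m&(P[...,1]>lo)&(P[...,1]<hi)]*1000
            if len(q)>5: print(n,nm,len(q),"y",np.percentile(q[:,1],[3,97]).round(1),"x",np.percentile(q[:,0],[5,50]).round(1),"ztop",np.percentile(q[:,2],90).round(1))
E
python3 - <<'E'
from k import *
knuck("6",.6344,.1155,.1563)
knuck("7",.6077,.1130,.1035)
E
```

```text
top -y 81 y [ 83.7 101.4] x [626.4 631.5] ztop 166.6
top +y 43 y [126.3 137.7] x [625.7 630.2] ztop 166.0
scene -y 50 y [ 85.8 103.5] x [627.7 634.2] ztop 165.8
scene +y 56 y [127.6 145.7] x [627.2 634.8] ztop 166.5
top -y 68 y [ 81.4 101.2] x [600.9 605.9] ztop 113.7
top +y 22 y [124.  130.3] x [599.3 604.4] ztop 112.6
scene -y 41 y [ 81.4 100.2] x [600.5 607.6] ztop 113.6
scene +y 50 y [124.  143.3] x [600.4 608.6] ztop 113.6
```

Flap bore now at y≈112.5 (needs 115.2) and z≈103.7, so I'll correct both before going in.

>>> servo_tool:
  targets:
    - [[1,0,1,0,0,0],[2,0,2,0,0,0],[2.7,0,2.8,0,0,0],[2.7,0,2.8,0,0,0],[2.7,0,2.8,0,0,0],[2.7,0,2.8,0,0,0],[2.7,0,2.8,0,0,0],[2.7,0,2.8,0,0,0]]

```text
time: 14.3
eef_pos: [0.663, 0.1155, 0.2909]
ee_rot: [2.207, 2.236, 0.0]
ft_force: [0.1, -0.8, -2.8]
opening: 0.126
```

```bash
python3 - <<'E'
from k import *
show();look("8")
knuck("8",.6077,.1153,.101)
E
```

```text
t 14.3 p [663.  115.5 290.9] yaw 0.75 tilt [ 1.e-04 -0.e+00 -1.e+00] F [ 0.1 -0.8 -2.8] op 10.7 q6 0.03
top -y 67 y [ 84.1 103.4] x [600.7 605.8] ztop 110.8
top +y 27 y [126.5 133.9] x [600.1 605.3] ztop 110.2
scene -y 37 y [ 84.  102.6] x [601.7 608.3] ztop 111.2
scene +y 50 y [126.2 146.5] x [599.5 607.5] ztop 111.2
```

>>> servo_tool:
  targets:
    - [[0,-1,0,0,0,0],[0,-3,0,0,0,0],[0,-5,0,0,0,0],[0,-7,0,0,0,0],[0,-9,0,0,0,0],[0,-10.5,0,0,0,0],[0,-12,0,0,0,0],[0,-12,0,0,0,0]]

```text
time: 15.2
eef_pos: [0.6508, 0.1154, 0.2909]
ee_rot: [-2.207, -2.236, 0.0]
ft_force: [-0.9, 0.5, -2.4]
opening: 0.128
```

```bash
python3 - <<'E'
from k import *
show()
E
```

```text
t 15.2 p [650.8 115.4 290.9] yaw 0.75 tilt [-2.e-04  0.e+00 -1.e+00] F [-0.9  0.5 -2.4] op 10.9 q6 0.03
```

>>> servo_tool:
  targets:
    - [[0,-1,0,0,0,0],[0,-2.5,0,0,0,0],[0,-4,0,0,0,0],[0,-5,0,0,0,0],[0,-6,0,0,0,0],[0,-7,0,0,0,0],[0,-8,0,0,0,0],[0,-8,0,0,0,0]]

```text
time: 16.0
eef_pos: [0.6429, 0.1153, 0.2909]
ee_rot: [-2.207, -2.236, 0.0]
ft_force: [0.4, -0.6, -2.5]
opening: 0.129
```

```bash
python3 - <<'E'
from k import *
show();look("9")
E
```

```text
t 16.0 p [642.9 115.3 290.9] yaw 0.75 tilt [-2.e-04  0.e+00 -1.e+00] F [ 0.4 -0.6 -2.5] op 11.0 q6 0.03
```

View pics/c9scene.png

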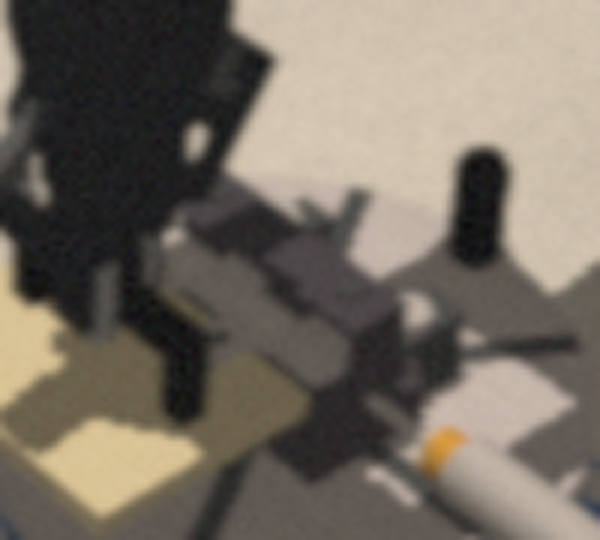

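View pics/c9top.png

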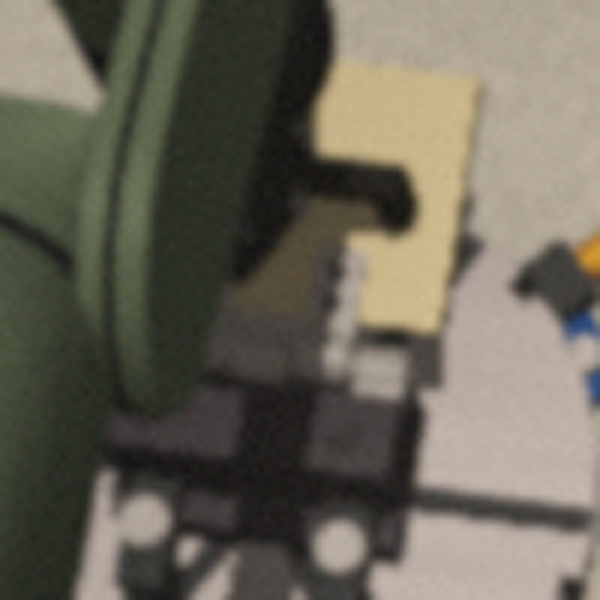

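The knuckles are meshed with no contact force. I'll feel for the back wall in small steps to find the true x.

>>> servo_tool:
  targets:
    - [[0,-0.5,0,0,0,0],[0,-1,0,0,0,0],[0,-1.5,0,0,0,0],[0,-2,0,0,0,0],[0,-2,0,0,0,0],[0,-2.5,0,0,0,0],[0,-2.5,0,0,0,0],[0,-2.5,0,0,0,0]]

```text
time: 16.9
eef_pos: [0.6405, 0.1152, 0.2909]
ee_rot: [-2.207, -2.236, -0.0]
ft_force: [-0.6, 0.8, -2.7]
opening: 0.129
```

```bash
python3 - <<'E'
from k import *
show()
E
```

```text
t 16.9 p [640.5 115.2 290.9] yaw 0.74 tilt [-0.  0. -1.] F [-0.6  0.8 -2.7] op 11.0 q6 0.03
```

>>> servo_tool:
  targets:
    - [[0,-0.4,0,0,0,0],[0,-0.4,0,0,0,0],[0,-0.8,0,0,0,0],[0,-0.8,0,0,0,0],[0,-1.2,0,0,0,0],[0,-1.2,0,0,0,0],[0,-1.2,0,0,0,0],[0,-1.2,0,0,0,0]]

```text
time: 17.7
eef_pos: [0.6393, 0.1152, 0.2909]
ee_rot: [-2.207, -2.236, -0.0]
ft_force: [0.1, -0.6, -3.0]
opening: 0.126
```

```bash
python3 - <<'E'
from k import *
show()
E
```

```text
t 17.7 p [639.3 115.2 290.9] yaw 0.74 tilt [ 0.  0. -1.] F [ 0.1 -0.6 -3. ] op 10.7 q6 0.03
```

>>> servo_tool:
  targets:
    - [[0,-0.4,0,0,0,0],[0,-0.4,0,0,0,0],[0,-0.8,0,0,0,0],[0,-0.8,0,0,0,0],[0,-1.2,0,0,0,0],[0,-1.2,0,0,0,0],[0,-1.2,0,0,0,0],[0,-1.2,0,0,0,0]]

```text
time: 18.5
eef_pos: [0.6385, 0.1152, 0.2912]
ee_rot: [2.206, 2.235, 0.002]
ft_force: [2.4, 0.4, -2.7]
opening: 0.13
```

```bash
python3 - <<'E'
from k import *
show()
E
```

```text
t 18.5 p [638.5 115.2 291.2] yaw 0.74 tilt [ 1.6e-03  1.0e-04 -1.0e+00] F [ 2.4  0.4 -2.7] op 11.1 q6 0.03
```

>>> servo_tool:
  targets:
    - [[0,-0.3,0,0,0,0],[0,-0.6,0,0,0,0],[0,-0.6,0,0,0,0],[0,-0.6,0,0,0,0],[0,-0.6,0,0,0,0],[0,-0.6,0,0,0,0],[0,-0.6,0,0,0,0],[0,-0.6,0,0,0,0]]

```text
time: 19.3
eef_pos: [0.6381, 0.1152, 0.2915]
ee_rot: [2.206, 2.234, 0.003]
ft_force: [5.1, 0.7, -3.2]
opening: 0.127
```

```bash
python3 - <<'E'
from k import *
show()
E
```

```text
t 19.3 p [638.1 115.2 291.5] yaw 0.74 tilt [ 2.8e-03  2.0e-04 -1.0e+00] F [ 5.1  0.7 -3.2] op 10.8 q6 0.03
```

Back wall felt at TCP x≈638.6 (5 N). I'll back off to centre (640.1), then feel for the floor.

>>> servo_tool:
  targets:
    - [[0,1,0,0,0,0],[0,2,0,0,0,0],[0,2.6,0,0,0,0],[0,2.6,0.4,0,0,0],[0,2.6,0.8,0,0,0],[0,2.6,1.2,0,0,0],[0,2.6,1.2,0,0,0],[0,2.6,1.2,0,0,0]]

```text
time: 20.1
eef_pos: [0.6398, 0.1152, 0.2894]
ee_rot: [-2.206, -2.235, 0.001]
ft_force: [-0.2, -0.2, -3.3]
opening: 0.123
```

```bash
python3 - <<'E'
from k import *
show()
E
```

```text
t 20.1 p [639.8 115.2 289.4] yaw 0.74 tilt [-0.001 -0.    -1.   ] F [-0.2 -0.2 -3.3] op 10.5 q6 0.03
```

>>> servo_tool:
  targets:
    - [[0,0,0.4,0,0,0],[0,0,0.4,0,0,0],[0,0,0.8,0,0,0],[0,0,0.8,0,0,0],[0,0,1.2,0,0,0],[0,0,1.2,0,0,0],[0,0,1.2,0,0,0],[0,0,1.2,0,0,0]]

```text
time: 20.9
eef_pos: [0.6401, 0.1152, 0.2885]
ee_rot: [-2.207, -2.236, 0.0]
ft_force: [-0.3, 0.4, -2.7]
opening: 0.128
```

```bash
python3 - <<'E'
from k import *
show()
E
```

```text
t 20.9 p [640.1 115.2 288.5] yaw 0.75 tilt [-0.  0. -1.] F [-0.3  0.4 -2.7] op 10.9 q6 0.03
```

>>> servo_tool:
  targets:
    - [[0,0,0.4,0,0,0],[0,0,0.4,0,0,0],[0,0,0.8,0,0,0],[0,0,0.8,0,0,0],[0,0,0.8,0,0,0],[0,0,0.8,0,0,0],[0,0,0.8,0,0,0],[0,0,0.8,0,0,0]]

```text
time: 21.7
eef_pos: [0.6403, 0.1152, 0.288]
ee_rot: [2.207, 2.235, 0.001]
ft_force: [0.1, 0.4, 1.3]
opening: 0.128
```

```bash
python3 - <<'E'
from k import *
show()
E
```

```text
t 21.7 p [640.3 115.2 288. ] yaw 0.74 tilt [ 7.e-04  0.e+00 -1.e+00] F [0.1 0.4 1.3] op 10.9 q6 0.03
```

Floor felt at TCP z≈288.2 (4 N), so the centre is at ≈289.8, agreeing with the grasp height. Raising to centre and holding.

>>> servo_tool:
  targets:
    - [[0,0,-0.7,0,0,0],[0,0,-1.4,0,0,0],[0,0,-2,0,0,0],[0,0,-2,0,0,0],[0,0,-2,0,0,0],[0,0,-2,0,0,0],[0,0,-2,0,0,0],[0,0,-2,0,0,0]]

```text
time: 22.5
eef_pos: [0.6401, 0.1152, 0.2897]
ee_rot: [-2.207, -2.236, 0.0]
ft_force: [-0.8, 0.3, -2.5]
opening: 0.124
```

```bash
python3 - <<'E'
from k import *
show();look("10")
flapmeas([("scene","scene10"),("top","top10")],.095,.107,.647,.116)
E
```

```text
t 22.5 p [640.1 115.2 289.7] yaw 0.75 tilt [-0.  0. -1.] F [-0.8  0.3 -2.5] op 10.6 q6 0.03
scene 1371 slopes [-0.0102 -0.0072] z@c 101.52
  edge [638.2  56.2] [690.8  56.4] len 52.6 ang 0.2
  edge [696.6  63.9] [694.7 179.3] len 115.3 ang 91.0
  edge [694.7 179.3] [600.7 175.5] len 94.0 ang -177.7
  edge [600.7 175.5] [599.1 149.2] len 26.4 ang -93.5
  edge [599.1 149.2] [638.2  56.2] len 100.9 ang -67.2
  pct [[598.1, 55.6], [699.0, 180.6]]
top 925 slopes [0.0034 0.0024] z@c 101.01
  edge [693.1 109.2] [604.3 127.7] len 90.8 ang 168.3
  edge [604.3 127.7] [601.3  56.5] len 71.3 ang -92.4
  edge [601.3  56.5] [693.9  57.1] len 92.6 ang 0.4
  edge [693.9  57.1] [693.1 109.2] len 52.2 ang 90.8
  pct [[599.9, 54.8], [695.8, 128.1]]
```

View pics/c10scene.png

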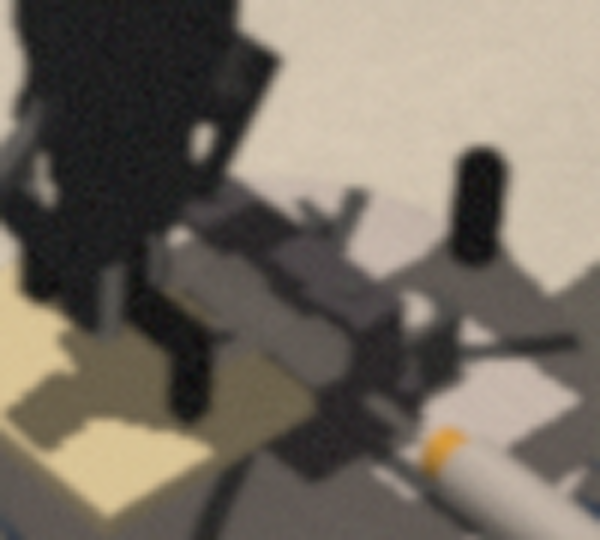

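View pics/c10top.png

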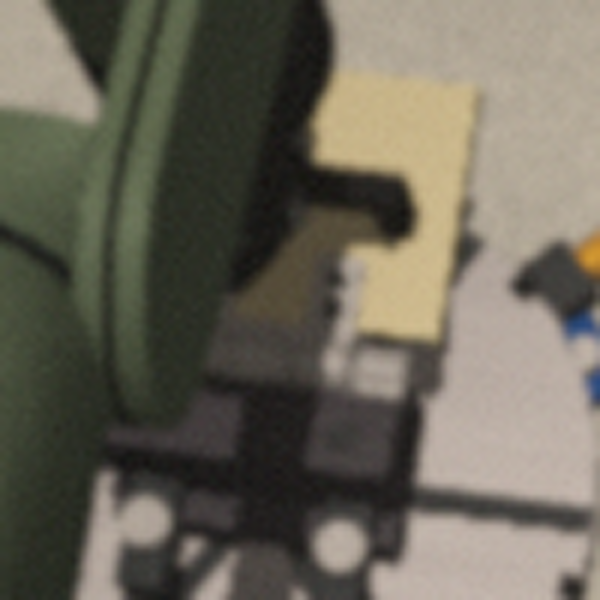

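The knuckles form one continuous row; plate top is at 101.0–101.5 mm (should be 101.5) and there is no contact force. One hold, then hand in.

>>> servo_tool:
  targets:
    - [[0,0,0,0,0,0],[0,0,0,0,0,0],[0,0,0,0,0,0],[0,0,0,0,0,0],[0,0,0,0,0,0],[0,0,0,0,0,0],[0,0,0,0,0,0],[0,0,0,0,0,0]]

```text
time: 23.4
eef_pos: [0.6401, 0.1152, 0.2897]
ee_rot: [-2.207, -2.236, 0.0]
ft_force: [-0.2, -0.3, -2.8]
opening: 0.127
```

```bash
python3 - <<'E'
from k import *
show()
P=cloud("scene",np.load("pics/scene10.npy"));s=P.reshape(-1,3)
k=s[(s[:,2]>.086)&(s[:,2]<.1)&(np.hypot(s[:,0]-.451,s[:,1]-.115)<.02)];print("knob",len(k),k.mean(0))
P=cloud("scene",np.load("pics/s3.npy"));s=P.reshape(-1,3)
k=s[(s[:,2]>.086)&(s[:,2]<.1)&(np.hypot(s[:,0]-.451,s[:,1]-.115)<.02)];print("knob before",len(k),k.mean(0))
print(robot.close_job())
E
```

```text
t 23.4 p [640.1 115.2 289.7] yaw 0.74 tilt [-0. -0. -1.] F [-0.2 -0.3 -2.8] op 10.9 q6 0.03
knob 59 [0.45258009 0.11509175 0.09202465]
knob before 62 [0.4527868  0.11537864 0.09182439]
the job is handed in; nothing more can be done
None
```

The table is in the pinning position and the flap is held level in the block's knuckles with the holes in line; I handed the job in at about 23.4 s. `close_job()` reports no verdict, so the result rests on my own checks.

**What I did:** I turned the table one position with the knob loosely between the fingers and let go. Then I gripped the large beige flap by its bar at 60 N and slid its knuckles into the gaps from the front. I felt for the back wall (about 5 N) and the floor (about 4 N) and backed off about 1.5 mm from each.

**Last checks:**
- **Table:** the knob was about 105 mm from the axis after turning. It had moved less than 0.5 mm by the final picture.
- **Flap height:** the plate's upper face measured 101.0 and 101.5 mm in the two views, against 101.5 mm wanted. It was level to about 0.01 rad.
- **Contact:** the wrist felt only the flap's weight (about 2.8 N), and the arm was still with the bar gripped.
- **Along the pin:** the last check put the knuckle row within about 0.2 mm of the block's. That was just before sliding in; I did not feel for contact in this direction.

**Disagreements:**
- The block's yaw came out between -0.1° and 1.8° depending on the method; I used about 0.7°.
- The flap's centre along the pin differed by about 2 mm between its plate edges and its knuckles; I went by the knuckles.

I never moved the pin pot, grease jar or screwdriver, but I did not re-measure them at the end.

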